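# Close the second course of a dry-laid running-bond test wall

### The arm

A 6-joint arm with a two-finger parallel gripper is mounted at the origin on the work surface. World frame = base frame: x ahead of the robot, y to its left, z up, the work surface at z = 0. Lengths are in mm, angles in rad, forces in N, time in s.
With the tool pointing down it reaches from about 350 to 775 mm from the base axis. Payload 7.3 kg.
Tool frame: the origin (TCP) lies at the centre of the arm's flange, where the gripper is bolted on; the fingertips stand 178 mm ahead of it and the grasp point (between the pads) lies 159 mm ahead of it; z points along the fingers, y is the direction in which the jaws open and shut (so a half turn about z gives the same grasp; the last joint's range is limited). The gripper opens to 92 mm and grips with 3 to 60 N. Pads are 19 mm wide; open, the fingers measure 130 mm over their backs; the gripper's body (75 mm by 190 mm) begins 47 mm behind the grasp point.
Start: joints at [-1.328, 0.342, 1.524, -0, 1.275, -0.146], TCP at [199.036, -485.811, 404.741] pointing down, gripper open.
Joint ranges: [-2.53, 2.53], [-0.77, 2.02], [0.04, 2.7], [-1, 4.14], [0.28, 2.66], [-3.11, 3.11]. Speed limits (rad/s): [2.57, 2.57, 3.14, 3.14, 3.14, 3.14].

### API

Orientations are given as [roll, pitch, yaw] about the fixed x, y, z axes, in that order (R = Rz(yaw) Ry(pitch) Rx(roll)).
In Python, from plant import status, viewer, ticket gives the robot as it stands.
- The arm moves only by the tool play_rows, never from a script. Its argument "commands" is a list of rows, each an object with "offset": the shift along the tool's x, y, z in m, a list of three; "twist": the turn about the tool's z in degrees. A call has 1 to 5 rows; each row shifts and turns the commanded pose from where the row before left it, along the tool's axes as they then stand; what a row does not reach is not made up. A row lasts 1/10 s, in which the tool goes at most 50 mm and 8.59 degrees, less where a joint would pass 70% of its speed; a pose out of reach is approached as far as the arm can. A call with a gripper value outside its range is refused whole. "jaw" is the closure in counts, from 0 (fully open) to 255 (shut), set as the call begins (left out, the last holds). The fingers move at their own pace and stop on an object; the grip force is fixed at half the most. Time passes only in rows, so rows that do not move let the fingers close. It gives the time, the measured TCP pose, the force and the opening at its end, in the units of the state.
- status.get_obs(): the state, without advancing time (a new reading comes with each control period).
- viewer.capture(name): name is "scene" or "top" or "wrist"; returns the picture (480x640x3 uint8, red, green, blue); there is no depth.
- viewer.camera_params(name): a dict with "fov_y" (degrees; the focal length in pixels is half the picture's height over the tangent of half this angle, whatever the lens; pixels are square), "cx", "cy" (the principal point, pixels), "rvec" (rotation vector, rad) and "tvec" (3), from world to camera coordinates, as OpenCV has them; the wrist camera has in their place "T_tool_cam" (4x4, takes a point from camera to tool coordinates, whose origin is the TCP and whose axes are the flange's). Camera axes: x right, y down, z forward; pixel columns grow to the right and rows downward; lengths in mm; the calibration is good to about 2 mm. A picture is of the moment at which its call begins: read the wrist's pose just before it. camera_params takes no time and is no camera call.
- ticket.close_job(): hands the job in, once; it reports no verdict.
The state is a dict: "time": time; "joint_positions": joint angles; "dq": joint speeds; "tau": joint torques, N m; "tool_pos": TCP position; "tcp_rot": TCP orientation; "contact_force": force on the tool from outside, world axes, zero at the start; "moment": the same for the moment, N m; "grip_width": finger opening in mm.
Only numpy, scipy, OpenCV 4.12 (cv2) and the standard library are available. Lean on these libraries where they do the work, as an engineer would, in place of code of your own. Each camera call takes 0.05 s, during which the arm holds its last target.

### The job

Finish the second course of the little dry-laid test wall in the jig, in running bond: the full block goes in the middle, centred over the joint of the two blocks below, with a half block at each end. All three must lie flat and flush with the course below, joints closed tight, the row held between the fixed stop and the sprung end plate; the plate stands in the way of the last block, so it has to be pressed back as that block goes in. Leave the bottom course where it is, and do not disturb the mallet, spirit level and mug.

Things in the scene. Friction and masses are not known exactly. Their poses are not given: they have to be found in the camera images.
- jig: Fixed jig: aluminium bed 335 x 80 x 12 mm on the table. Origin: underside of the bed, mid-length of the wall; x along the wall towards the sprung end plate, y across, z up. Bottom course: two full blocks on the bed, x = -120 to +120 mm, y = 0, top at z = 52 mm. Second course: z = 52 to 92 mm, centres at x = -90 (half), 0 (full), +90 mm (half), y = 0.
- stop_face (a point): Middle of the top edge of the fixed steel stop's face, which looks along jig +x: jig x = -120 mm, z = 88 mm. The stop is 14 mm thick and 56 mm wide and bounds both courses.
- post_top (a point): Top centre of the fixed steel post that carries the sprung end plate on two rods: jig x = 166 mm, z = 92 mm; 12 mm thick, 56 mm wide.
- end_plate (a joint): How far the sprung end plate is pressed back towards jig +x, 0 (rest) to 0.016 m; about 0.006 with the course finished. It pushes towards the fixed stop with 6 N at rest, plus 0.8 N per mm. At rest the room from stop to plate is 234 mm for a course of 240 mm.
- plate_face (a point): Centre of the sprung plate's face, which looks to the fixed stop: jig x = +114 mm at rest, z = 73 mm. Plate 10 mm thick, 56 mm wide, spanning jig z = 57 to 89 mm: lower than the second course's top, so a level block above the course passes over it; the last block goes in tilted, low end against the plate, and is laid level once the plate is pressed back.
- full_block: Plain grey concrete block, edges rounded 2 mm. Origin: centre of its underside, z up. Full block 120 (x) x 60 (y) x 40 mm high, about 0.6 kg, lying loose on the table at the start.
- half_a: Plain grey concrete block, edges rounded 2 mm. Origin: centre of its underside, z up. Half block 60 x 60 x 40 mm high, about 0.3 kg, loose on the table at the start; the two half blocks are alike and may go at either end.
- half_b: Plain grey concrete block, edges rounded 2 mm. Origin: centre of its underside, z up. Half block 60 x 60 x 40 mm high, about 0.3 kg, like half_a.
- base_a: Plain grey concrete block, edges rounded 2 mm. Origin: centre of its underside, z up. Full block 120 (x) x 60 x 40 mm in the bottom course, beside the fixed stop, lying loose on the jig's bed.
- base_b: Plain grey concrete block, edges rounded 2 mm. Origin: centre of its underside, z up. Full block 120 (x) x 60 x 40 mm in the bottom course, on the sprung plate's side, lying loose on the jig's bed.
- mallet: Bystander: mallet 260 mm long with wooden handle and dark rubber head, lying beyond the work. Leave it.
- level: Bystander: aluminium spirit level 200 x 22 x 45 mm, lying beyond the work. Origin: centre of its underside. Leave it.
- mug: Bystander: white mug, 90 mm high, 76 mm across. Origin: centre of its underside. Leave it.
There are look-alikes about, which are no part of the job. What is shaped like the full_block but green or purple is not meant.

How it is judged (in metres and radians):
At the end, for the whole second after the job is handed in: In the jig frame: full block at x = 0, a half block at -90 and at +90 mm, bottom course at -60 and +60 mm; each within 3 mm in x, 4 mm in y, 3 mm in height (undersides at 52 and 12 mm), square and level within 0.05 rad, at rest; plate pressed in 3 to 10 mm (x of full_block in the frame of jig between -0.003 and 0.003 m and y of full_block in the frame of jig between -0.004 and 0.004 m and z of full_block in the frame of jig between 0.049 and 0.055 m and angle between the x axis of each of full_block, base_a, base_b and the x axis of jig, either way round below 0.05 rad and linear speed of each of full_block, half_a, half_b, base_a, base_b below 0.01 m/s and angular speed of each of full_block, half_a, half_b, base_a, base_b below 0.1 rad/s and angle between each of full_block, half_a, half_b, base_a, base_b's own z axis and vertical below 0.05 rad and ((x of half_a in the frame of jig between -0.093 and -0.087 m and y of half_a in the frame of jig between -0.004 and 0.004 m and z of half_a in the frame of jig between 0.049 and 0.055 m and x of half_b in the frame of jig between 0.087 and 0.093 m and y of half_b in the frame of jig between -0.004 and 0.004 m and z of half_b in the frame of jig between 0.049 and 0.055 m) or (x of half_b in the frame of jig between -0.093 and -0.087 m and y of half_b in the frame of jig between -0.004 and 0.004 m and z of half_b in the frame of jig between 0.049 and 0.055 m and x of half_a in the frame of jig between 0.087 and 0.093 m and y of half_a in the frame of jig between -0.004 and 0.004 m and z of half_a in the frame of jig between 0.049 and 0.055 m)) and (angle between the x axis of half_a and the x axis of jig, either way round below 0.05 rad or angle between the x axis of half_a and the y axis of jig, either way round below 0.05 rad) and (angle between the x axis of half_b and the x axis of jig, either way round below 0.05 rad or angle between the x axis of half_b and the y axis of jig, either way round below 0.05 rad) and x of base_a in the frame of jig between -0.063 and -0.057 m and y of base_a in the frame of jig between -0.004 and 0.004 m and z of base_a in the frame of jig between 0.009 and 0.015 m and x of base_b in the frame of jig between 0.057 and 0.063 m and y of base_b in the frame of jig between -0.004 and 0.004 m and z of base_b in the frame of jig between 0.009 and 0.015 m and value of joint end_plate between 0.003 and 0.01 m); the robot touches nothing.
It fails at once if the mallet is disturbed (moved more than 30 mm) (distance of mallet from where it was at the start of the episode above 0.03 m).
It fails at once if the level is disturbed (moved more than 30 mm) (distance of level from where it was at the start of the episode above 0.03 m).
It fails at once if the mug is disturbed (moved more than 30 mm) (distance of mug from where it was at the start of the episode above 0.03 m).
It also fails if it takes over 72 s, if anything falls off the work surface, if the arm or the gripper's body presses on something with over 40 N, if the wrist force passes 120 N, or if a joint passes its speed limit or range.

## Working session

There is one attempt and no reset: what is moved stays moved. The work goes in short steps, Python scripts to look and compute and a tool call to move; the robot and the scene stay as the last step left them, time stands still between calls to the robot, and variables do not carry over. Pictures are saved under pics/ and viewed, and the job is handed in when it is done.

Besides the shell and the picture viewer there is one more tool, called after "Request:" in YAML: its name, and indented under it one key for each argument. play_rows: Moves the arm, as the interface text tells. Its arguments: {"type":"object","properties":{"commands":{"type":"array"},"jaw":{"type":"number"}},"required":["commands"]}

```bash
ls; mkdir -p pics; python3 - <<'E'
from plant import status, viewer, ticket
import cv2
print(status.get_obs())
for n in ["scene","top","wrist"]:
    print(n, viewer.camera_params(n))
    im=viewer.capture(n); cv2.imwrite(f"pics/{n}0.png",im[:,:,::-1])
E
```

```text
pics
{'time': 0.0, 'joint_positions': array([-1.32797159e+00,  3.42670462e-01,  1.52502391e+00,  6.90084879e-06,
        1.27539325e+00, -1.45997505e-01]), 'dq': array([ 0.00023643,  0.00079447, -0.00081715,  0.00218029, -0.00071907,
       -0.00010594]), 'tau': array([-4.34289575e-05, -4.31241953e+01, -2.44223785e+01,  7.17279408e-02,
        5.58560807e-02, -1.12751393e-04]), 'tool_pos': array([ 199.01411528, -485.65961384,  404.06948367]), 'tcp_rot': array([-3.14011455e+00, -2.24015280e-04,  3.88820063e-01]), 'contact_force': array([-0.48128626,  0.34472679, -0.23576993]), 'moment': array([-0.0380413 ,  0.02862284,  0.01304457]), 'grip_width': 91.61252010350017}
scene {'fov_y': 49.26862337522898, 'cx': 319.28026921094244, 'cy': 238.87953060225405, 'rvec': array([ 0.91186467,  2.40281518, -1.15059636]), 'tvec': array([ 460.73868637, -128.10271786, 1299.62756413])}
top {'fov_y': 49.874315017978695, 'cx': 315.85282490308816, 'cy': 250.0260545239673, 'rvec': array([ 2.14549594, -2.13999932,  0.16309964]), 'tvec': array([ -93.38275997,  539.52003248, 1059.50092883])}
wrist {'fov_y': 68.80892537326125, 'cx': 318.319504777037, 'cy': 234.08608716580537, 'T_tool_cam': array([[-1.60562442e-03, -9.57811020e-01, -2.87394279e-01,
         7.74813924e+01],
       [ 9.99998665e-01, -1.45058027e-03, -7.52417584e-04,
         4.06573415e-01],
       [ 3.03785383e-04, -2.87395104e-01,  9.57812070e-01,
         1.96781166e+01],
       [ 0.00000000e+00,  0.00000000e+00,  0.00000000e+00,
         1.00000000e+00]])}
```

View pics/top0.png

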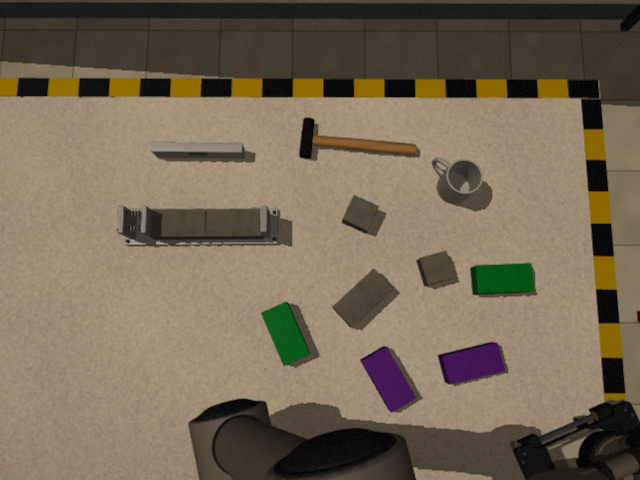

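View pics/scene0.png

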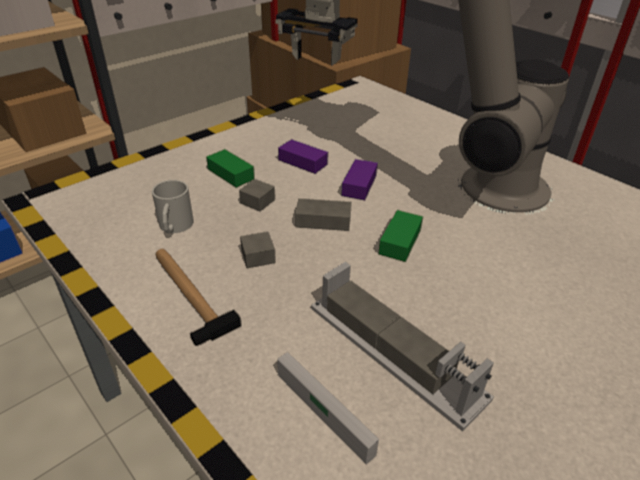

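View pics/wrist0.png

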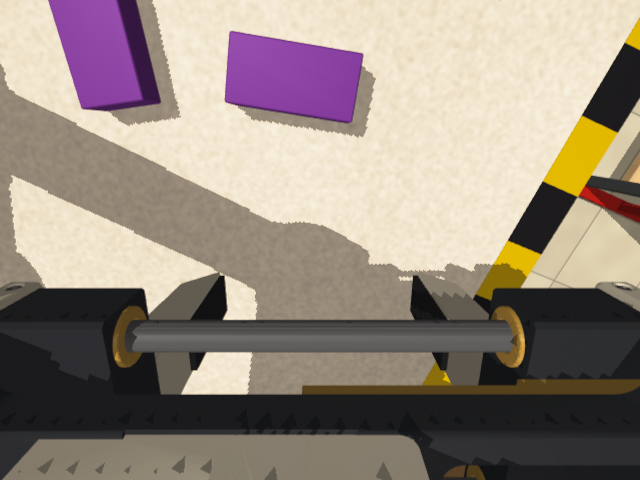

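Candidates in the top view:
- Full-block shapes: grey (365,299), green (285,334) and (503,279), purple (388,378) and (472,363). The task wants the plain grey one at (365,299).
- Half blocks: grey (360,213) and (437,269).
- Jig: around (200,225), with the sprung post at the left, near x=125.

I'll crop in for a closer look.

```bash
cat > h.py <<'E'
from plant import status, viewer, ticket
import numpy as np, cv2
from scipy.spatial.transform import Rotation as Ro
def params(n):
    p=viewer.camera_params(n); f=240/np.tan(np.radians(p['fov_y'])/2)
    K=np.array([[f,0,p['cx']],[0,f,p['cy']],[0,0,1.]])
    if n=='wrist':
        o=status.get_obs(); T=np.eye(4); T[:3,:3]=Ro.from_euler('xyz',o['tcp_rot']).as_matrix(); T[:3,3]=o['tool_pos']
        M=np.linalg.inv(T@p['T_tool_cam']); return K,M[:3,:3],M[:3,3]
    return K,cv2.Rodrigues(p['rvec'])[0],p['tvec']
def proj(P,X):
    K,R,t=P; x=(R@np.atleast_2d(X).T).T+t; u=x@K.T; return u[:,:2]/u[:,2:]
def ray(P,uv,z):
    K,R,t=P; c=-R.T@t; out=[]
    for u,v in np.atleast_2d(uv):
        d=R.T@np.linalg.inv(K)@[u,v,1]; out.append(c+d*(z-c[2])/d[2])
    return np.array(out)
def cap(n,name,box=None,s=1):
    im=viewer.capture(n)[:,:,::-1]; cv2.imwrite(f'pics/{name}_full.png',im)
    if box: x0,y0,x1,y1=box; im=im[y0:y1,x0:x1]
    if s!=1: im=cv2.resize(im,None,fx=s,fy=s,interpolation=cv2.INTER_CUBIC)
    cv2.imwrite(f'pics/{name}.png',im); return im
def st():
    o=status.get_obs(); print('t',round(o['time'],2),'pos',o['tool_pos'].round(1),'rot',o['tcp_rot'].round(4),'F',o['contact_force'].round(1),'w',round(o['grip_width'],1))
E
python3 - <<'E'
import cv2
im=cv2.imread('pics/top0.png')
cv2.imwrite('pics/c1.png',cv2.resize(im[190:260,105:295],None,fx=4,fy=4,interpolation=cv2.INTER_CUBIC))
cv2.imwrite('pics/c2.png',cv2.resize(im[185:335,325:475],None,fx=4,fy=4,interpolation=cv2.INTER_CUBIC))
from h import *
P=params('top'); print(ray(P,[[365,299],[360,213],[437,269],[265,220],[125,220]],40))
E
```

```text
[[ 435.95998396 -195.65070474   40.        ]
 [ 620.98011422 -187.05498918   40.        ]
 [ 499.84310139 -349.22375154   40.        ]
 [ 605.02305575   17.65585147   40.        ]
 [ 604.22784783  319.02373435   40.        ]]
```

View pics/c1.png

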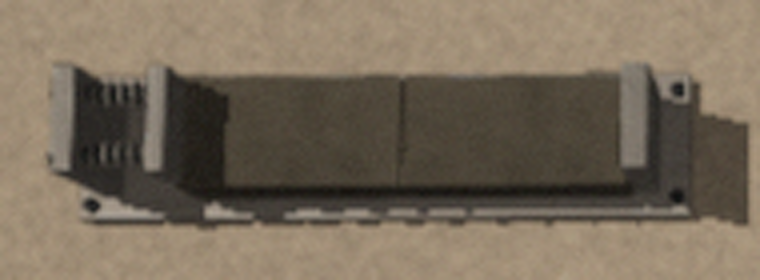

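View pics/c2.png

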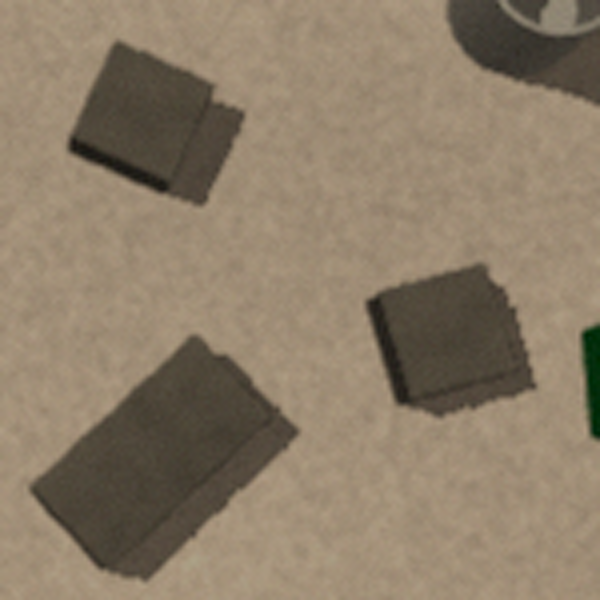

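```bash
cat > fit.py <<'E'
from h import *
from scipy.optimize import least_squares
def fitpose(P,obj,uv,x0,z=0):
    obj=np.array(obj,float); uv=np.array(uv,float)
    def W(p): c,s=np.cos(p[2]),np.sin(p[2]); return np.c_[p[0]+c*obj[:,0]-s*obj[:,1],p[1]+s*obj[:,0]+c*obj[:,1],obj[:,2]+z]
    r=least_squares(lambda p:(proj(P,W(p))-uv).ravel(),x0,x_scale=[1,1,.01],loss='soft_l1')
    print('pose',r.x.round(3),'res',(proj(P,W(r.x))-uv).round(1).tolist()); return r.x
def blk(L,z=40): return [[-L/2,-30,z],[L/2,-30,z],[L/2,30,z],[-L/2,30,z]]
E
python3 - <<'E'
from fit import *
P=params('top')
obj=[[172,-28,92],[160,-28,92],[172,28,92],[160,28,92],[-120,-28,88],[-134,-28,88],[-120,28,88],[-134,28,88],[0,-30,52],[0,30,52]]
px=np.array([[53,65],[76,67],[50,170],[74,172],[620,63],[649,63],[622,167],[647,168],[402,78],[402,187]])/4+[105,190]
fitpose(P,obj,px,[605,160,1.57])
o=np.array([325,185])
# full: corners left(32,488) top(195,337) right(270,408) bottom(103,567)
fitpose(P,blk(120),np.array([[32,488],[103,567],[270,408],[195,337]])/4+o,[436,-195,-.7])
fitpose(P,blk(60),np.array([[118,43],[72,140],[168,185],[213,88]])/4+o,[620,-187,2.7])
fitpose(P,blk(60),np.array([[368,302],[408,403],[520,372],[483,265]])/4+o,[500,-349,.3])
E
```

```text
pose [595.889 142.474   1.583] res [[0.1, 0.1], [0.2, -0.4], [-0.5, 0.6], [-0.6, 0.1], [0.4, -0.2], [-0.1, -0.3], [-0.3, 0.4], [0.3, 0.1], [0.5, -0.4], [-0.1, 0.0]]
pose [ 438.599 -190.693   -2.237] res [[-1.6, -15.8], [25.9, 0.2], [1.5, 17.3], [-24.9, -0.2]]
pose [ 620.004 -188.536    2.698] res [[-0.6, -0.3], [-0.8, -0.2], [0.5, 0.4], [0.9, 0.1]]
pose [ 500.297 -347.609    3.445] res [[1.3, -0.9], [0.5, 0.7], [-0.7, 0.1], [-0.9, 0.0]]
```

```bash
python3 - <<'E'
from fit import *
P=params('top');o=np.array([325,185])
for x0 in ([436,-195,-.8],):
  fitpose(P,blk(120),np.array([[195,337],[270,408],[103,567],[32,488]])[[0,1,2,3]][[3,0,1,2]]/4+o,x0)
  fitpose(P,blk(120),np.array([[103,567],[270,408],[195,337],[32,488]])/4+o,x0)
  fitpose(P,blk(120),np.array([[103,567],[270,408],[195,337],[32,488]])[::-1]/4+o,x0)
E
```

```text
pose [ 440.273 -191.149   -1.7  ] res [[-0.2, 0.4], [15.9, 45.7], [0.2, -0.4], [-14.4, -47.6]]
pose [ 439.542 -190.633   -0.818] res [[1.0, 0.7], [0.5, 1.3], [-0.5, -1.6], [-0.9, -0.7]]
pose [ 440.273 -191.149   -1.7  ] res [[-0.2, 0.4], [15.9, 45.7], [0.2, -0.4], [-14.4, -47.6]]
```

```bash
cat > plan.py <<'E'
import sys,json
from h import *
def plan(tx,ty,tz,tyaw,n=None,mx=45,mdeg=6.5):
    o=status.get_obs(); p=o['tool_pos'].copy(); yaw=o['tcp_rot'][2]
    T=np.array([tx,ty,tz]); d=T-p; dy=(tyaw-yaw+np.pi)%(2*np.pi)-np.pi
    k=n or max(1,int(np.ceil(max(np.linalg.norm(d)/mx,abs(np.degrees(dy))/mdeg))))
    rows=[]
    for i in range(k):
        s=d/k; c,sn=np.cos(yaw),np.sin(yaw)
        off=[(c*s[0]+sn*s[1])/1000,(sn*s[0]-c*s[1])/1000,-s[2]/1000]
        rows.append({"offset":[round(v,4) for v in off],"twist":round(-np.degrees(dy/k),2)}); yaw+=dy/k
    for i in range(0,k,5): print(json.dumps(rows[i:i+5]))
if __name__=='__main__':
    a=[float(v) for v in sys.argv[1:]]; st(); plan(*a[:4],n=int(a[4]) if len(a)>4 else None)
E
python3 plan.py 620 -188.5 330 1.127
```

```text
t 0.15 pos [ 199.  -485.7  404.2] rot [-3.1405e+00 -1.0000e-04  3.8880e-01] F [-0.6  0.4  0.5] w 91.5
[{"offset": [0.0419, -0.0096, 0.0062], "twist": -3.52}, {"offset": [0.0424, -0.007, 0.0062], "twist": -3.52}, {"offset": [0.0427, -0.0044, 0.0062], "twist": -3.52}, {"offset": [0.0429, -0.0018, 0.0062], "twist": -3.52}, {"offset": [0.0429, 0.0009, 0.0062], "twist": -3.52}]
[{"offset": [0.0428, 0.0035, 0.0062], "twist": -3.52}, {"offset": [0.0425, 0.0061, 0.0062], "twist": -3.52}, {"offset": [0.042, 0.0087, 0.0062], "twist": -3.52}, {"offset": [0.0414, 0.0113, 0.0062], "twist": -3.52}, {"offset": [0.0407, 0.0138, 0.0062], "twist": -3.52}]
[{"offset": [0.0397, 0.0163, 0.0062], "twist": -3.52}, {"offset": [0.0387, 0.0187, 0.0062], "twist": -3.52}]
```

Request:
play_rows:
  commands:
    - {"offset":[0.042,-0.01,0.006],"twist":-3.5}
    - {"offset":[0.042,-0.007,0.006],"twist":-3.5}
    - {"offset":[0.043,-0.004,0.006],"twist":-3.5}
    - {"offset":[0.043,-0.002,0.006],"twist":-3.5}
    - {"offset":[0.043,0.001,0.006],"twist":-3.5}
  jaw: 0

```text
time: 0.65
tool_pos: [375.9, -360.7, 374.3]
tcp_rot: [-3.141, 0.0, 0.696]
contact_force: [-0.1, -0.7, -0.2]
grip_width: 91.7
```

Request:
play_rows:
  commands:
    - {"offset":[0.043,0.0035,0.006],"twist":-3.5}
    - {"offset":[0.0425,0.006,0.006],"twist":-3.5}
    - {"offset":[0.042,0.009,0.006],"twist":-3.5}
    - {"offset":[0.041,0.011,0.006],"twist":-3.5}
    - {"offset":[0.041,0.014,0.006],"twist":-3.5}

```text
time: 1.15
tool_pos: [551.8, -237.3, 344.2]
tcp_rot: [-3.141, 0.0, 1.002]
contact_force: [-0.2, -0.2, 0.0]
grip_width: 91.4
```

Request:
play_rows:
  commands:
    - {"offset":[0.0395,0.0165,0.006],"twist":-3.5}
    - {"offset":[0.038,0.0185,0.006],"twist":-3.5}

```text
time: 1.35
tool_pos: [621.8, -188.9, 332.1]
tcp_rot: [-3.141, 0.0, 1.125]
contact_force: [1.1, -0.5, -0.4]
grip_width: 91.5
```

```bash
python3 - <<'E'
from fit import *
st(); cap('wrist','w1'); st()
P=params('wrist')
T=lambda x,y,a,b: [[x+np.cos(a)*p[0]-np.sin(a)*p[1],y+np.sin(a)*p[0]+np.cos(a)*p[1],40] for p in b]
print(proj(P,T(620,-188.5,2.698,blk(60))))
E
```

```text
t 1.35 pos [ 621.8 -188.9  332.1] rot [-3.1410e+00  2.0000e-04  1.1246e+00] F [ 1.1 -0.5 -0.4] w 91.5
t 1.4 pos [ 625.4 -184.8  330.5] rot [-3.1415e+00 -3.1000e-03  1.1310e+00] F [-0.4  3.  -0.7] w 91.9
[[352.53785676 200.76916758]
 [276.06827523 200.58950901]
 [278.3734381  271.58530169]
 [350.38055548 271.75635282]]
```

View pics/w1.png

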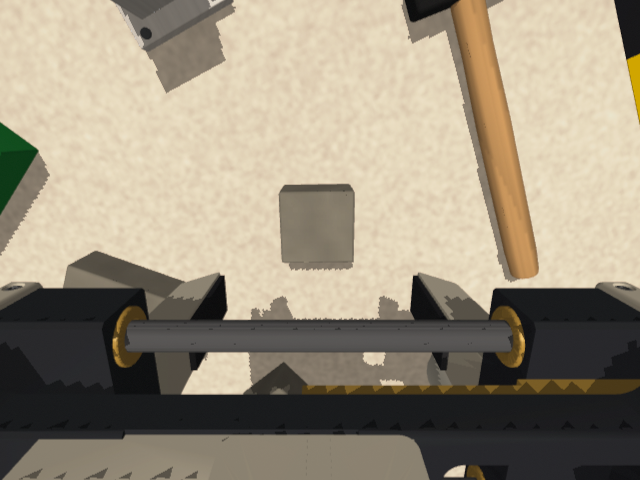

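The half block's top face sits at about (281–354, 191–262), square to the image, so the yaw is right. The arm was still settling, so I'll measure again now.

Request:
play_rows:
  commands:
    - {"offset":[0,0,0],"twist":0}
    - {"offset":[0,0,0],"twist":0}

```text
time: 1.6
tool_pos: [620.3, -190.2, 332.2]
tcp_rot: [-3.14, 0.001, 1.122]
contact_force: [-0.0, 0.1, -0.1]
grip_width: 91.8
```

```bash
python3 - <<'E'
from fit import *
st(); P=params('wrist'); cap('wrist','w2',(240,150,400,290),4); st()
T=lambda x,y,a,b: [[x+np.cos(a)*p[0]-np.sin(a)*p[1],y+np.sin(a)*p[0]+np.cos(a)*p[1],40] for p in b]
print(proj(P,T(620,-188.5,2.698,blk(60))))
E
```

```text
t 1.6 pos [ 620.3 -190.2  332.2] rot [-3.1404e+00  5.0000e-04  1.1219e+00] F [-0.   0.1 -0.1] w 91.8
t 1.65 pos [ 620.  -190.7  332.6] rot [-3.1409e+00  5.0000e-04  1.1209e+00] F [-1.  -0.9  0.1] w 91.6
[[355.64432458 189.83332809]
 [278.940494   190.33351068]
 [281.76776737 262.0118184 ]
 [353.93068829 261.59778023]]
```

View pics/w2.png

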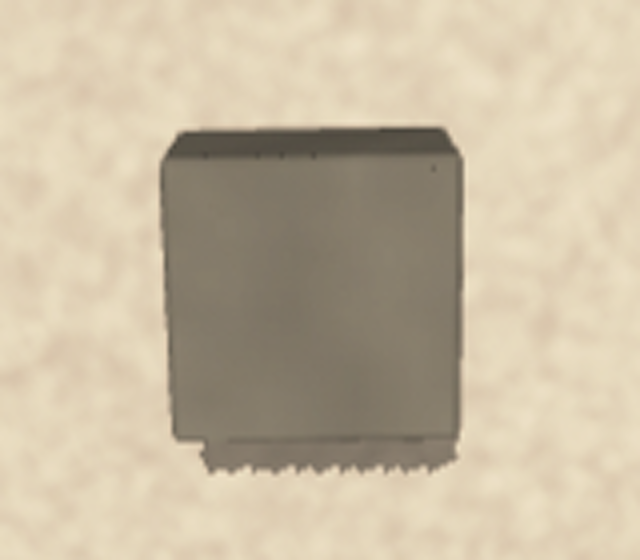

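```bash
python3 - <<'E'
from fit import *
P=params('wrist')
fitpose(P,blk(60),np.array([[461,157],[163,157],[174,437],[458,437]])/4+[240,150],[620,-188,2.698])
E
python3 plan.py 620.5 -189 215 1.127; 
```

```text
pose [ 621.055 -188.379    2.698] res [[1.4, -1.1], [-0.8, -0.5], [-0.7, 1.3], [0.4, 0.8]]
t 1.65 pos [ 620.  -190.7  332.6] rot [-3.1409e+00  5.0000e-04  1.1209e+00] F [-1.  -0.9  0.1] w 91.6
[{"offset": [0.0006, -0.0001, 0.0392], "twist": -0.12}, {"offset": [0.0006, -0.0001, 0.0392], "twist": -0.12}, {"offset": [0.0006, -0.0001, 0.0392], "twist": -0.12}]
```

Request:
play_rows:
  commands:
    - {"offset":[0.001,-0.0003,0.035],"twist":-0.2}
    - {"offset":[0.001,-0.0003,0.035],"twist":-0.1}
    - {"offset":[0.0006,0,0.035],"twist":0}
    - {"offset":[0,0,0.03],"twist":0}
    - {"offset":[0,0,0.0145],"twist":0}

```text
time: 2.15
tool_pos: [619.6, -188.5, 180.9]
tcp_rot: [-3.138, 0.0, 1.125]
contact_force: [-0.4, -0.6, 0.1]
grip_width: 92.1
```

Request:
play_rows:
  commands:
    - {"offset":[0,0,0],"twist":0}

```text
time: 2.25
tool_pos: [620.0, -188.3, 181.6]
tcp_rot: [-3.138, 0.0, 1.125]
contact_force: [-0.0, -0.1, -0.4]
grip_width: 91.8
```

```bash
python3 plan.py 621 -188.4 183 1.127; 
```

```text
t 2.25 pos [ 620.  -188.3  181.6] rot [-3.1378e+00  3.0000e-04  1.1255e+00] F [-0.  -0.1 -0.4] w 91.8
[{"offset": [0.0003, 0.0009, -0.0014], "twist": -0.09}]
```

Request:
play_rows:
  commands:
    - {"offset":[0.0003,0.0009,-0.0014],"twist":-0.1}
    - {"offset":[0,0,0],"twist":0}
    - {"offset":[0,0,0],"twist":0}
    - {"offset":[0,0,0],"twist":0}
  jaw: 255

```text
time: 2.65
tool_pos: [622.3, -187.8, 185.8]
tcp_rot: [3.14, 0.0, 1.129]
contact_force: [-0.2, 0.6, -0.3]
grip_width: 64.2
```

```bash
python3 plan.py 597 51 330 1.583; 
```

```text
t 2.65 pos [ 622.3 -187.8  185.8] rot [3.1396 0.     1.1289] F [-0.2  0.6 -0.3] w 64.2
[{"offset": [0.0293, -0.0179, -0.0206], "twist": -3.72}, {"offset": [0.0304, -0.0159, -0.0206], "twist": -3.72}, {"offset": [0.0314, -0.0139, -0.0206], "twist": -3.72}, {"offset": [0.0322, -0.0119, -0.0206], "twist": -3.72}, {"offset": [0.0329, -0.0097, -0.0206], "twist": -3.72}]
[{"offset": [0.0335, -0.0076, -0.0206], "twist": -3.72}, {"offset": [0.0339, -0.0054, -0.0206], "twist": -3.72}]
```

Request:
play_rows:
  commands:
    - {"offset":[0,0,0],"twist":0}
    - {"offset":[0,0,0],"twist":0}
    - {"offset":[0,0,0],"twist":0}

```text
time: 2.95
tool_pos: [622.1, -187.6, 185.4]
tcp_rot: [3.141, 0.0, 1.129]
contact_force: [-3.0, 0.8, 6.5]
grip_width: 59.7
```

```bash
python3 -c "
from h import *
st();print(status.get_obs()['dq'].round(3))"
```

```text
t 2.95 pos [ 622.1 -187.6  185.4] rot [3.1412e+00 1.0000e-04 1.1290e+00] F [-3.   0.8  6.5] w 59.7
[ 0.002  0.001 -0.     0.002  0.     0.002]
```

Request:
play_rows:
  commands:
    - {"offset":[0,0,-0.03],"twist":0}
    - {"offset":[0,0,-0.045],"twist":0}
    - {"offset":[0.03,-0.018,-0.045],"twist":-3.7}
    - {"offset":[0.03,-0.016,-0.045],"twist":-3.7}
    - {"offset":[0.031,-0.014,0],"twist":-3.7}

```text
time: 3.45
tool_pos: [612.8, -93.1, 344.9]
tcp_rot: [3.131, 0.0, 1.324]
contact_force: [0.8, 0.3, -2.8]
grip_width: 59.5
```

```bash
python3 plan.py 597 0 345 1.583; 
```

```text
t 3.45 pos [612.8 -93.1 344.9] rot [3.1306e+00 4.0000e-04 1.3241e+00] F [ 0.8  0.3 -2.8] w 59.5
[{"offset": [0.0288, -0.0127, -0.0], "twist": -4.94}, {"offset": [0.0298, -0.0101, -0.0], "twist": -4.94}, {"offset": [0.0306, -0.0075, -0.0], "twist": -4.94}]
```

Request:
play_rows:
  commands:
    - {"offset":[0.029,-0.0127,0],"twist":-5}
    - {"offset":[0.03,-0.01,0],"twist":-5}
    - {"offset":[0.0306,-0.0075,0],"twist":-4.9}
    - {"offset":[0,0,0],"twist":0}
    - {"offset":[0,0,0],"twist":0}

```text
time: 3.95
tool_pos: [596.3, 0.8, 338.5]
tcp_rot: [-3.141, 0.0, 1.584]
contact_force: [-0.4, 0.1, -3.5]
grip_width: 59.6
```

Request:
play_rows:
  commands:
    - {"offset":[0,0,0],"twist":0}

```text
time: 4.05
tool_pos: [596.5, -0.5, 338.6]
tcp_rot: [-3.141, 0.0, 1.582]
contact_force: [-0.1, 0.1, -2.4]
grip_width: 59.6
```

```bash
python3 - <<'E'
from fit import *
st(); P=params('wrist'); cap('wrist','w3'); st()
x,y,a=595.9,142.5,1.583
obj=[[172,-28,92],[160,-28,92],[172,28,92],[160,28,92],[-120,-28,88],[-134,-28,88],[-120,28,88],[-134,28,88],[0,-30,52],[0,30,52]]
print(proj(P,[[x+np.cos(a)*p[0]-np.sin(a)*p[1],y+np.sin(a)*p[0]+np.cos(a)*p[1],p[2]] for p in obj]).round(1))
E
```

```text
t 4.05 pos [ 5.965e+02 -5.000e-01  3.386e+02] rot [-3.1411e+00  4.0000e-04  1.5815e+00] F [-0.1  0.1 -2.4] w 59.6
t 4.1 pos [596.6  -0.8 338.6] rot [-3.1412e+00  3.0000e-04  1.5811e+00] F [ 0.   1.  -3.6] w 60.1
[[ 385.3 -455.2]
 [ 383.9 -413.2]
 [ 253.7 -454.3]
 [ 255.2 -412.4]
 [ 361.9  212.6]
 [ 361.2  232.5]
 [ 278.9  212.9]
 [ 279.7  232.7]
 [ 364.3   27.1]
 [ 275.5   27.5]]
```

View pics/w3.png

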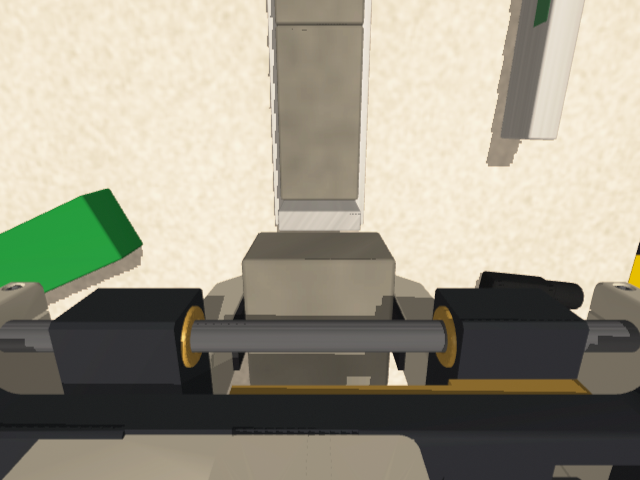

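The stop top is at about (278–361, 212–232) and the base joint at row 24. Both are within about 3 px of the predictions. I'll crop in for a finer fit.

```bash
python3 - <<'E'
import cv2
im=cv2.imread('pics/w3_full.png')
cv2.imwrite('pics/c3.png',cv2.resize(im[0:245,255:385],None,fx=3,fy=2.4,interpolation=cv2.INTER_CUBIC))
E
```

```text
(no output)
```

View pics/c3.png

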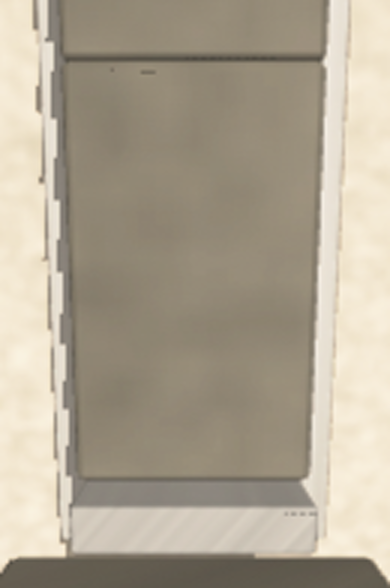

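```bash
python3 - <<'E'
from fit import *
import numpy as np
K,R,t=params('wrist')
# rebuild with pose before capture
p=viewer.camera_params('wrist'); T=np.eye(4); T[:3,:3]=Ro.from_euler('xyz',[-3.1411,.0004,1.5815]).as_matrix(); T[:3,3]=[596.5,-.5,338.6]
M=np.linalg.inv(T@p['T_tool_cam']); P=(K,M[:3,:3],M[:3,3])
obj=[[-120,28,88],[-120,-28,88],[-134,28,88],[-134,-28,88],[0,30,52],[0,-30,52]]
px=[[278.7,210.8],[360.7,210.8],[278.3,230.8],[360,230.8],[276,24.2],[363.3,24.2]]
fitpose(P,obj,px,[596,142,1.58])
E
python3 plan.py 596.5 57 300 1.583
```

```text
pose [595.674 144.019   1.579] res [[-0.8, -0.3], [0.2, -0.2], [0.2, -0.4], [0.2, -0.2], [-0.8, 0.5], [0.8, 0.6]]
t 4.1 pos [596.6  -0.8 338.6] rot [-3.1412e+00  3.0000e-04  1.5811e+00] F [ 0.   1.  -3.6] w 60.1
[{"offset": [0.0289, 0.0003, 0.0193], "twist": -0.06}, {"offset": [0.0289, 0.0003, 0.0193], "twist": -0.06}]
```

Request:
play_rows:
  commands:
    - {"offset":[0.031,0,0.02],"twist":0}
    - {"offset":[0.031,0,0.025],"twist":0}
    - {"offset":[0,0,0.025],"twist":0}
    - {"offset":[0,0,0.01],"twist":0}
    - {"offset":[0,0,0.0],"twist":0}

```text
time: 4.6
tool_pos: [595.5, 61.1, 257.4]
tcp_rot: [-3.138, 0.0, 1.581]
contact_force: [0.5, -0.8, -2.8]
grip_width: 60.0
```

Request:
play_rows:
  commands:
    - {"offset":[0,0,0],"twist":0}
    - {"offset":[0,0,0],"twist":0}

```text
time: 4.8
tool_pos: [596.3, 61.3, 260.4]
tcp_rot: [3.139, 0.0, 1.581]
contact_force: [-0.0, -0.3, -3.6]
grip_width: 59.9
```

```bash
python3 plan.py 596.5 60 241 1.580; 
```

```text
t 4.8 pos [596.3  61.3 260.4] rot [3.1389e+00 3.0000e-04 1.5813e+00] F [-0.  -0.3 -3.6] w 59.9
[{"offset": [-0.0013, 0.0002, 0.0194], "twist": 0.08}]
```

Request:
play_rows:
  commands:
    - {"offset":[-0.001,0,0.01],"twist":0.1}
    - {"offset":[0,0,0.008],"twist":0}
    - {"offset":[0,0,0.002],"twist":0}
    - {"offset":[0,0,0],"twist":0}
    - {"offset":[0,0,0],"twist":0}

```text
time: 5.3
tool_pos: [595.8, 61.1, 239.0]
tcp_rot: [3.142, 0.0, 1.581]
contact_force: [-0.0, -0.1, -3.6]
grip_width: 59.4
```

```bash
python3 - <<'E'
from h import *
st(); cap('scene','s1',(270,230,510,430),3); cap('top','t1',(105,180,305,280),4)
E
```

```text
t 5.3 pos [595.8  61.1 239. ] rot [3.1415e+00 1.0000e-04 1.5809e+00] F [-0.  -0.1 -3.6] w 59.4
```

View pics/s1.png

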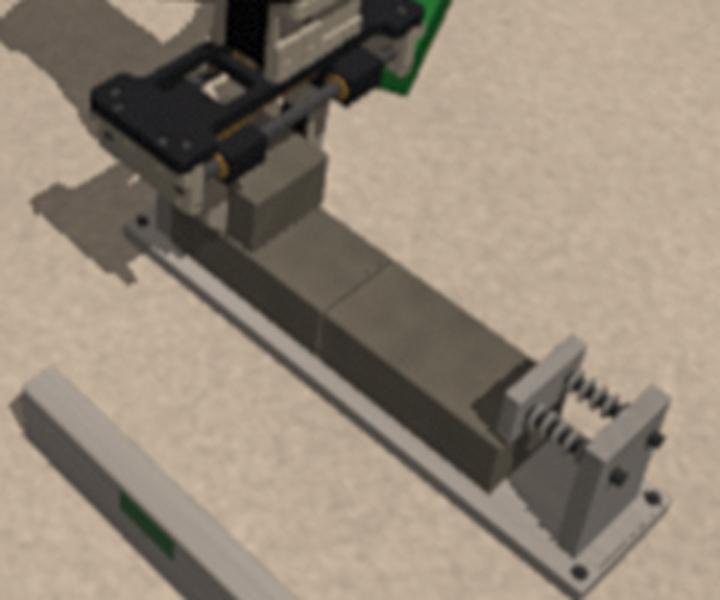

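Request:
play_rows:
  commands:
    - {"offset":[-0.002,0,0],"twist":0}
    - {"offset":[-0.002,0.0005,0],"twist":0}
    - {"offset":[-0.001,0,0],"twist":0}
    - {"offset":[0,0,0],"twist":0}

```text
time: 5.8
tool_pos: [596.3, 55.9, 239.0]
tcp_rot: [3.141, 0.0, 1.581]
contact_force: [0.4, -0.3, -2.7]
grip_width: 59.8
```

Request:
play_rows:
  commands:
    - {"offset":[-0.001,0,0],"twist":0}
    - {"offset":[-0.001,0,0],"twist":0}
    - {"offset":[0,0,0],"twist":0}

```text
time: 6.1
tool_pos: [596.3, 54.4, 239.0]
tcp_rot: [3.142, -0.001, 1.581]
contact_force: [-0.7, 3.1, -2.6]
grip_width: 59.9
```

Request:
play_rows:
  commands:
    - {"offset":[0,0,0.001],"twist":0}
    - {"offset":[0,0,0.001],"twist":0}
    - {"offset":[0,0,0],"twist":0}

```text
time: 6.4
tool_pos: [596.3, 54.4, 237.4]
tcp_rot: [3.141, -0.0, 1.581]
contact_force: [-1.2, 4.8, 2.0]
grip_width: 59.7
```

Request:
play_rows:
  commands:
    - {"offset":[0,0,0],"twist":0}
    - {"offset":[0,0,0],"twist":0}
    - {"offset":[0,0,0],"twist":0}
  jaw: 0

```text
time: 6.7
tool_pos: [596.4, 53.8, 237.0]
tcp_rot: [3.141, 0.001, 1.581]
contact_force: [-0.5, -0.1, -0.1]
grip_width: 79.1
```

Request:
play_rows:
  commands:
    - {"offset":[0,0,-0.02],"twist":0}
    - {"offset":[0,0,-0.04],"twist":0}
    - {"offset":[0,0,-0.045],"twist":0}

```text
time: 7.0
tool_pos: [596.0, 53.8, 341.9]
tcp_rot: [-3.138, 0.0, 1.581]
contact_force: [-0.0, 1.1, -1.0]
grip_width: 91.7
```

```bash
python3 plan.py 440 -190 335 2.324; python3 - <<'E'
from h import *
st(); cap('scene','s2',(270,230,510,430),3); cap('top','t2',(105,180,305,280),4)
E
```

```text
t 7.0 pos [596.   53.8 341.9] rot [-3.1383e+00  3.0000e-04  1.5806e+00] F [-0.   1.1 -1. ] w 91.7
[{"offset": [-0.0346, -0.0226, 0.001], "twist": -6.08}, {"offset": [-0.032, -0.0262, 0.001], "twist": -6.08}, {"offset": [-0.0291, -0.0294, 0.001], "twist": -6.08}, {"offset": [-0.0258, -0.0323, 0.001], "twist": -6.08}, {"offset": [-0.0222, -0.0349, 0.001], "twist": -6.08}]
[{"offset": [-0.0184, -0.037, 0.001], "twist": -6.08}, {"offset": [-0.0144, -0.0388, 0.001], "twist": -6.08}]
t 7.0 pos [596.   53.8 341.9] rot [-3.1383e+00  3.0000e-04  1.5806e+00] F [-0.   1.1 -1. ] w 91.7
```

View pics/s2.png

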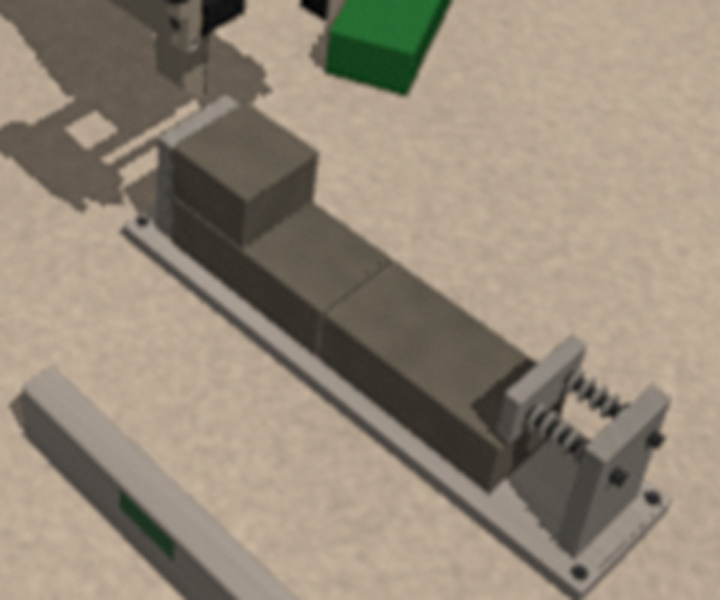

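View pics/t2.png

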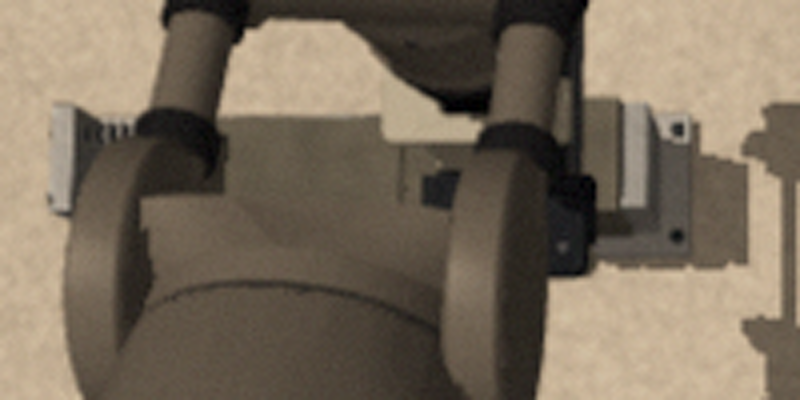

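The first half block is flush with the stop and lined up with the base course. Next is the full block.

Request:
play_rows:
  commands:
    - {"offset":[-0.035,-0.0225,0.001],"twist":-6}
    - {"offset":[-0.032,-0.026,0.001],"twist":-6}
    - {"offset":[-0.029,-0.0295,0.001],"twist":-6}
    - {"offset":[-0.026,-0.032,0.001],"twist":-6}
    - {"offset":[-0.022,-0.035,0.001],"twist":-6}

```text
time: 7.6
tool_pos: [483.6, -121.3, 336.6]
tcp_rot: [-3.141, 0.0, 2.109]
contact_force: [0.3, -0.2, -0.3]
grip_width: 91.6
```

Request:
play_rows:
  commands:
    - {"offset":[-0.0185,-0.037,0.001],"twist":-6.3}
    - {"offset":[-0.0145,-0.039,0.001],"twist":-6.3}
    - {"offset":[0,0,0],"twist":0}
    - {"offset":[0,0,0],"twist":0}
    - {"offset":[0,0,0],"twist":0}

```text
time: 8.1
tool_pos: [440.2, -189.2, 334.8]
tcp_rot: [3.141, -0.0, 2.324]
contact_force: [0.3, 0.1, -0.0]
grip_width: 91.7
```

```bash
python3 - <<'E'
from fit import *
st(); P=params('wrist'); cap('wrist','w4',(200,100,440,290),3); st()
T=lambda x,y,a,b: [[x+np.cos(a)*p[0]-np.sin(a)*p[1],y+np.sin(a)*p[0]+np.cos(a)*p[1],40] for p in b]
print(proj(P,T(439.5,-190.6,2.324,blk(120))))
E
```

```text
t 8.1 pos [ 440.2 -189.2  334.8] rot [ 3.1414e+00 -1.0000e-04  2.3236e+00] F [ 0.3  0.1 -0. ] w 91.7
t 8.15 pos [ 440.3 -188.9  334.9] rot [ 3.1415e+00 -1.0000e-04  2.3247e+00] F [0.1 0.6 0.4] w 91.9
[[351.97900292 295.65049797]
 [355.96507051 153.54993374]
 [277.71935738 153.70881759]
 [282.59733065 295.76367519]]
```

View pics/w4.png

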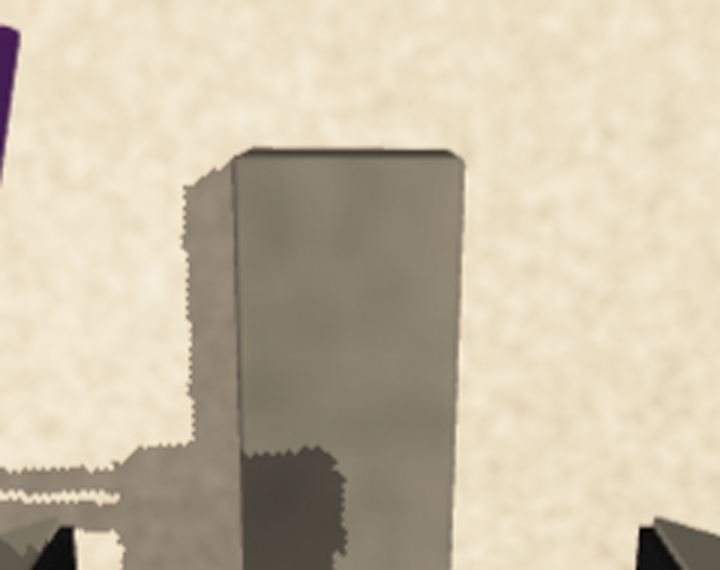

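Request:
play_rows:
  commands:
    - {"offset":[-0.0006,-0.0015,0.04],"twist":0}
    - {"offset":[0,0,0.04],"twist":0}
    - {"offset":[0,0,0.04],"twist":0}
    - {"offset":[0,0,0.02],"twist":0}
    - {"offset":[0,0,0.009],"twist":0}

```text
time: 8.65
tool_pos: [439.2, -189.8, 183.9]
tcp_rot: [-3.141, -0.004, 2.326]
contact_force: [0.1, 1.5, -0.5]
grip_width: 91.8
```

Request:
play_rows:
  commands:
    - {"offset":[0,0,0],"twist":0}
    - {"offset":[0,0,0],"twist":0}
    - {"offset":[0,0,0],"twist":0}
    - {"offset":[0,0,0],"twist":0}
    - {"offset":[0,0,0],"twist":0}
  jaw: 255

```text
time: 9.15
tool_pos: [439.4, -191.4, 186.9]
tcp_rot: [3.141, 0.002, 2.324]
contact_force: [-0.9, 0.4, 5.0]
grip_width: 59.7
```

Request:
play_rows:
  commands:
    - {"offset":[0,0,0],"twist":0}
    - {"offset":[0,0,0],"twist":0}

```text
time: 9.35
tool_pos: [439.4, -191.4, 186.9]
tcp_rot: [3.141, 0.002, 2.324]
contact_force: [-0.6, 1.2, 6.4]
grip_width: 60.2
```

Request:
play_rows:
  commands:
    - {"offset":[0,0,-0.04],"twist":0}
    - {"offset":[0,0,-0.045],"twist":0}
    - {"offset":[0,0,-0.045],"twist":0}
    - {"offset":[0,0,0],"twist":0}

```text
time: 9.75
tool_pos: [440.2, -191.9, 320.9]
tcp_rot: [3.139, 0.01, 2.324]
contact_force: [1.1, -1.2, -7.8]
grip_width: 59.9
```

```bash
python3 plan.py 596 149 320 1.580; 
```

```text
t 9.75 pos [ 440.2 -191.9  320.9] rot [3.139  0.0101 2.3243] F [ 1.1 -1.2 -7.8] w 59.9
[{"offset": [0.0158, 0.0385, 0.0001], "twist": 4.74}, {"offset": [0.0189, 0.0371, 0.0001], "twist": 4.74}, {"offset": [0.0219, 0.0354, 0.0001], "twist": 4.74}, {"offset": [0.0248, 0.0335, 0.0001], "twist": 4.74}, {"offset": [0.0274, 0.0313, 0.0001], "twist": 4.74}]
[{"offset": [0.0299, 0.029, 0.0001], "twist": 4.74}, {"offset": [0.0322, 0.0264, 0.0001], "twist": 4.74}, {"offset": [0.0343, 0.0236, 0.0001], "twist": 4.74}, {"offset": [0.0361, 0.0207, 0.0001], "twist": 4.74}]
```

Request:
play_rows:
  commands:
    - {"offset":[0.016,0.0385,0],"twist":4.7}
    - {"offset":[0.019,0.037,0],"twist":4.7}
    - {"offset":[0.022,0.0355,0],"twist":4.7}
    - {"offset":[0.025,0.0335,0],"twist":4.7}
    - {"offset":[0.0275,0.0315,0],"twist":4.7}

```text
time: 10.25
tool_pos: [524.8, 0.5, 313.7]
tcp_rot: [-3.138, -0.002, 1.911]
contact_force: [0.7, 0.2, -5.9]
grip_width: 60.1
```

Request:
play_rows:
  commands:
    - {"offset":[0.03,0.029,0],"twist":4.7}
    - {"offset":[0.032,0.0265,0],"twist":4.8}
    - {"offset":[0.034,0.0235,0],"twist":4.8}
    - {"offset":[0.036,0.0205,0],"twist":4.8}
    - {"offset":[0,0,0],"twist":0}

```text
time: 10.75
tool_pos: [594.3, 154.4, 312.9]
tcp_rot: [-3.139, -0.002, 1.583]
contact_force: [-0.2, -1.0, -7.1]
grip_width: 60.1
```

Request:
play_rows:
  commands:
    - {"offset":[0,0,0],"twist":0}
    - {"offset":[0,0,0],"twist":0}
    - {"offset":[0,0,0],"twist":0}

```text
time: 11.05
tool_pos: [593.5, 148.9, 315.1]
tcp_rot: [-3.14, 0.0, 1.58]
contact_force: [0.8, 0.1, -6.6]
grip_width: 60.2
```

```bash
python3 plan.py 596 149 265 1.580; 
```

```text
t 11.05 pos [593.5 148.9 315.1] rot [-3.1397e+00  5.0000e-04  1.5798e+00] F [ 0.8  0.1 -6.6] w 60.2
[{"offset": [0.0, 0.0013, 0.0251], "twist": -0.01}, {"offset": [0.0, 0.0013, 0.0251], "twist": -0.01}]
```

Request:
play_rows:
  commands:
    - {"offset":[0,0.0015,0.025],"twist":0}
    - {"offset":[0,0.001,0.025],"twist":0}
    - {"offset":[0,0,0.015],"twist":0}
    - {"offset":[0,0,0.006],"twist":0}
    - {"offset":[0,0,0],"twist":0}

```text
time: 11.55
tool_pos: [596.2, 149.3, 244.3]
tcp_rot: [-3.14, 0.0, 1.58]
contact_force: [0.6, -0.6, -6.3]
grip_width: 59.4
```

Request:
play_rows:
  commands:
    - {"offset":[0,0,0],"twist":0}
    - {"offset":[0,0,0],"twist":0}

```text
time: 11.75
tool_pos: [596.8, 149.9, 246.3]
tcp_rot: [3.139, -0.0, 1.581]
contact_force: [-0.2, 0.0, -7.0]
grip_width: 59.9
```

Request:
play_rows:
  commands:
    - {"offset":[0,-0.0005,0.004],"twist":0}
    - {"offset":[-0.001,0,0.0015],"twist":0}
    - {"offset":[-0.001,0,0],"twist":0}
    - {"offset":[0,0,0],"twist":0}
    - {"offset":[0,0,0],"twist":0}

```text
time: 12.25
tool_pos: [595.9, 148.0, 239.6]
tcp_rot: [3.141, 0.0, 1.581]
contact_force: [0.4, 0.1, -7.3]
grip_width: 60.1
```

```bash
python3 - <<'E'
from h import *
st(); cap('scene','s3',(270,230,510,430),3)
E
```

```text
t 12.25 pos [595.9 148.  239.6] rot [3.1414 0.     1.5808] F [ 0.4  0.1 -7.3] w 60.1
```

View pics/s3.png

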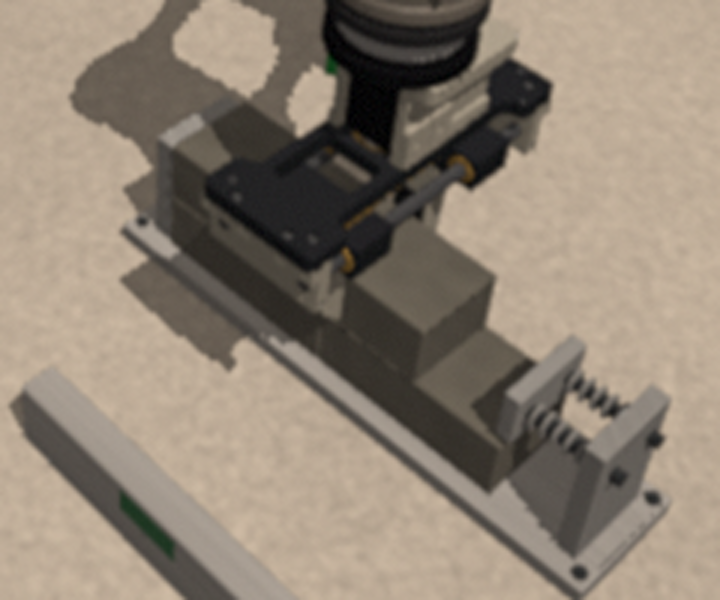

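Full block is just above the course. Next I slide it to the half block, watching Fy.

Request:
play_rows:
  commands:
    - {"offset":[-0.002,0,0],"twist":0}
    - {"offset":[-0.001,0,0],"twist":0}
    - {"offset":[-0.0005,0,0],"twist":0}
    - {"offset":[0,0,0],"twist":0}

```text
time: 12.7
tool_pos: [595.9, 144.5, 239.5]
tcp_rot: [3.142, 0.0, 1.581]
contact_force: [0.1, 0.0, -7.7]
grip_width: 60.0
```

Request:
play_rows:
  commands:
    - {"offset":[-0.001,0,0],"twist":0}
    - {"offset":[-0.0005,0,0],"twist":0}
    - {"offset":[0,0,0],"twist":0}

```text
time: 13.0
tool_pos: [595.9, 143.0, 239.5]
tcp_rot: [-3.142, 0.0, 1.581]
contact_force: [0.7, -0.1, -7.6]
grip_width: 59.9
```

Request:
play_rows:
  commands:
    - {"offset":[-0.001,0,0],"twist":0}
    - {"offset":[0,0,0],"twist":0}

```text
time: 13.2
tool_pos: [596.0, 142.0, 239.5]
tcp_rot: [3.141, 0.0, 1.581]
contact_force: [-0.2, -0.7, -6.2]
grip_width: 59.9
```

Request:
play_rows:
  commands:
    - {"offset":[-0.0007,0,0],"twist":0}
    - {"offset":[0,0,0],"twist":0}

```text
time: 13.4
tool_pos: [595.9, 141.8, 239.5]
tcp_rot: [3.141, -0.001, 1.581]
contact_force: [0.2, 4.8, -7.0]
grip_width: 59.8
```

Request:
play_rows:
  commands:
    - {"offset":[-0.0005,0,0.0005],"twist":0}
    - {"offset":[0,0,0.0005],"twist":0}
    - {"offset":[0,0,0],"twist":0}

```text
time: 13.7
tool_pos: [595.9, 141.7, 239.0]
tcp_rot: [3.141, -0.001, 1.581]
contact_force: [-1.4, 6.0, -4.3]
grip_width: 59.9
```

Request:
play_rows:
  commands:
    - {"offset":[0,0,0.0008],"twist":0}
    - {"offset":[0,0,0],"twist":0}

```text
time: 13.9
tool_pos: [595.9, 141.8, 239.0]
tcp_rot: [3.14, -0.001, 1.581]
contact_force: [-2.2, 5.9, 1.5]
grip_width: 60.0
```

Request:
play_rows:
  commands:
    - {"offset":[0,0,0],"twist":0}
    - {"offset":[0,0,0],"twist":0}
    - {"offset":[0,0,0],"twist":0}
  jaw: 0

```text
time: 14.2
tool_pos: [596.3, 140.5, 238.3]
tcp_rot: [3.14, 0.0, 1.581]
contact_force: [0.6, 0.7, 0.4]
grip_width: 79.2
```

Request:
play_rows:
  commands:
    - {"offset":[0,0,-0.02],"twist":0}
    - {"offset":[0,0,-0.04],"twist":0}
    - {"offset":[0,0,-0.04],"twist":0}
    - {"offset":[0,0,0],"twist":0}

```text
time: 14.6
tool_pos: [597.3, 140.7, 344.2]
tcp_rot: [3.13, -0.001, 1.581]
contact_force: [-0.1, 0.6, 0.4]
grip_width: 91.8
```

```bash
python3 - <<'E'
from h import *
st(); cap('scene','s4',(270,230,510,430),3); cap('wrist','w5')
E
python3 plan.py 499 -347 335 1.874
```

```text
t 14.6 pos [597.3 140.7 344.2] rot [ 3.1296e+00 -8.0000e-04  1.5805e+00] F [-0.1  0.6  0.4] w 91.8
t 14.7 pos [596.1 140.6 338.9] rot [3.1388e+00 1.0000e-04 1.5806e+00] F [ 0.3 -0.3 -0.5] w 92.1
[{"offset": [-0.0406, -0.0085, 0.0003], "twist": -1.4}, {"offset": [-0.0403, -0.0095, 0.0003], "twist": -1.4}, {"offset": [-0.0401, -0.0105, 0.0003], "twist": -1.4}, {"offset": [-0.0398, -0.0114, 0.0003], "twist": -1.4}, {"offset": [-0.0395, -0.0124, 0.0003], "twist": -1.4}]
[{"offset": [-0.0392, -0.0134, 0.0003], "twist": -1.4}, {"offset": [-0.0389, -0.0143, 0.0003], "twist": -1.4}, {"offset": [-0.0385, -0.0153, 0.0003], "twist": -1.4}, {"offset": [-0.0381, -0.0162, 0.0003], "twist": -1.4}, {"offset": [-0.0377, -0.0171, 0.0003], "twist": -1.4}]
[{"offset": [-0.0373, -0.018, 0.0003], "twist": -1.4}, {"offset": [-0.0368, -0.019, 0.0003], "twist": -1.4}]
```

View pics/s4.png

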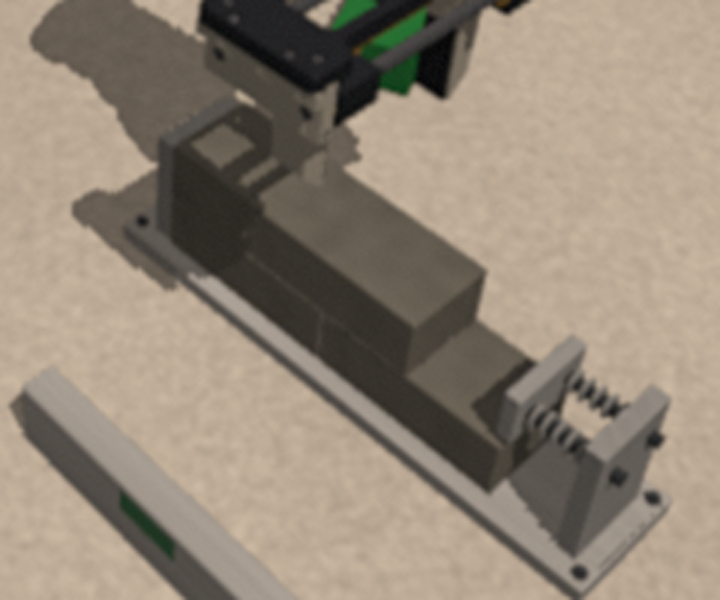

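View pics/w5.png

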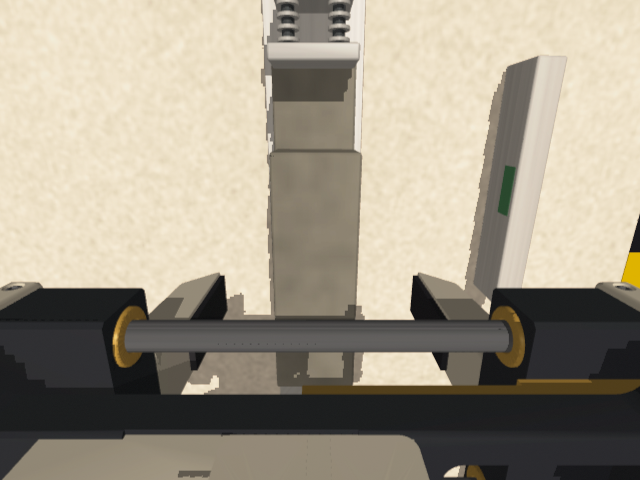

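Request:
play_rows:
  commands:
    - {"offset":[-0.0405,-0.0085,0],"twist":-1.4}
    - {"offset":[-0.0405,-0.0095,0],"twist":-1.4}
    - {"offset":[-0.04,-0.0105,0],"twist":-1.4}
    - {"offset":[-0.04,-0.0115,0],"twist":-1.4}
    - {"offset":[-0.0395,-0.0125,0],"twist":-1.4}

```text
time: 15.2
tool_pos: [554.4, -64.1, 336.1]
tcp_rot: [-3.139, -0.001, 1.704]
contact_force: [0.6, -0.4, 0.2]
grip_width: 91.9
```

Request:
play_rows:
  commands:
    - {"offset":[-0.039,-0.0135,0],"twist":-1.4}
    - {"offset":[-0.039,-0.0145,0],"twist":-1.4}
    - {"offset":[-0.0385,-0.0155,0],"twist":-1.4}
    - {"offset":[-0.038,-0.016,0],"twist":-1.4}
    - {"offset":[-0.0377,-0.017,0],"twist":-1.4}

```text
time: 15.7
tool_pos: [513.7, -267.0, 336.0]
tcp_rot: [-3.14, -0.002, 1.826]
contact_force: [-0.3, 0.0, 0.5]
grip_width: 91.6
```

Request:
play_rows:
  commands:
    - {"offset":[-0.0373,-0.018,0],"twist":-1.4}
    - {"offset":[-0.0368,-0.019,0],"twist":-1.4}
    - {"offset":[0,0,0],"twist":0}
    - {"offset":[0,0,0],"twist":0}
    - {"offset":[0,0,0],"twist":0}

```text
time: 16.2
tool_pos: [498.5, -345.8, 336.6]
tcp_rot: [-3.141, -0.002, 1.874]
contact_force: [-0.4, 0.4, -0.3]
grip_width: 91.6
```

```bash
python3 - <<'E'
from fit import *
st(); P=params('wrist'); cap('wrist','w6',(240,150,400,290),4); st()
T=lambda x,y,a,b: [[x+np.cos(a)*p[0]-np.sin(a)*p[1],y+np.sin(a)*p[0]+np.cos(a)*p[1],40] for p in b]
print(proj(P,T(500.3,-347.6,3.445,blk(60))))
cap('top','t3',(105,185,305,265),4)
E
```

```text
t 16.2 pos [ 498.5 -345.8  336.6] rot [-3.1406e+00 -2.1000e-03  1.8743e+00] F [-0.4  0.4 -0.3] w 91.6
t 16.25 pos [ 498.7 -345.5  337. ] rot [-3.1410e+00 -1.4000e-03  1.8751e+00] F [-0.5 -0.2  0.4] w 92.1
[[358.13721947 194.7133958 ]
 [282.96693052 194.79885361]
 [285.1025581  264.9637687 ]
 [355.95036223 264.91266624]]
```

View pics/w6.png

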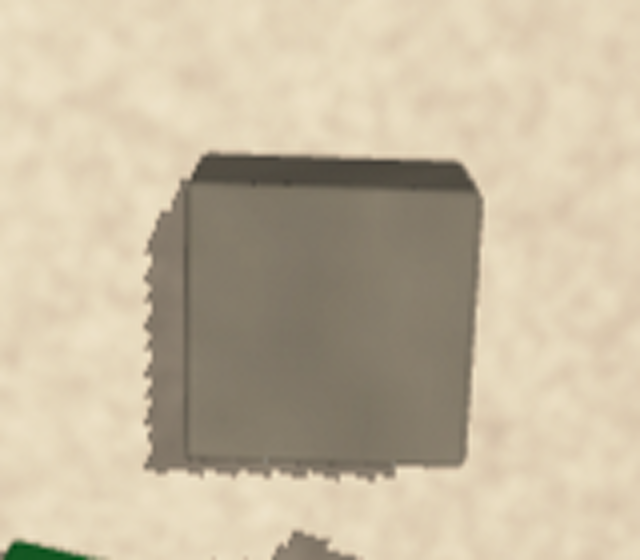

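View pics/t3.png

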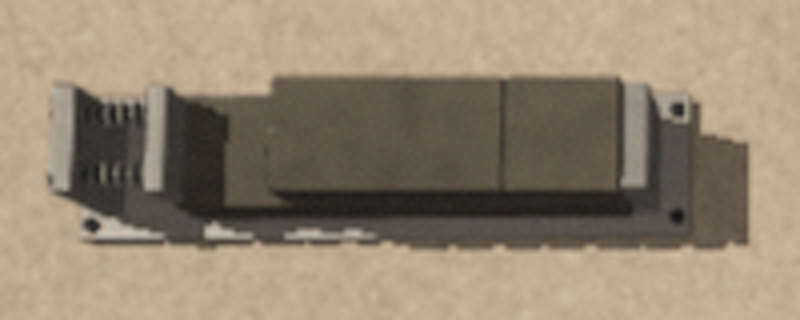

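```bash
python3 - <<'E'
from fit import *
P=params('wrist')
x=fitpose(P,blk(60),np.array([[481,190],[187,183],[187,460],[465,465]])/4+[240,150],[500,-347,3.445])
Pt=params('top'); o=np.array([105,185])
fitpose(Pt,[[60,30,92],[60,-30,92],[-60,30,92],[-60,-30,92],[-120,30,92],[-120,-30,92]],np.array([[272,190],[273,78],[502,190],[502,78],[621,189],[620,79]])/4+o,[596,143,1.58])
fitpose(Pt,[[172,-28,92],[160,-28,92],[172,28,92],[160,28,92]],np.array([[53,85],[76,87],[49,191],[72,192]])/4+o,[596,143,1.58])
E
python3 plan.py 500 -347.6 300 1.855
```

```text
pose [ 502.848 -348.326    3.422] res [[0.6, -0.4], [-0.7, -0.3], [-0.5, 0.3], [0.6, 0.6]]
pose [596.794 142.262   1.577] res [[-1.1, 0.5], [-0.2, -0.2], [0.2, 0.3], [0.8, -0.4], [-0.2, 0.4], [0.4, -0.7]]
pose [597.266 142.444   1.591] res [[0.0, 0.1], [0.1, -0.5], [-0.1, 0.4], [0.0, 0.0]]
t 16.3 pos [ 498.9 -345.4  337.3] rot [-3.1412e+00 -9.0000e-04  1.8756e+00] F [-0.2 -0.3 -0.5] w 91.8
[{"offset": [-0.0024, 0.0004, 0.0373], "twist": 1.18}]
```

Request:
play_rows:
  commands:
    - {"offset":[-0.0018,0.001,0.04],"twist":0.7}
    - {"offset":[-0.0018,0.0015,0.04],"twist":0.6}
    - {"offset":[0,0,0.04],"twist":0}
    - {"offset":[0,0,0.022],"twist":0}
    - {"offset":[0,0,0.009],"twist":0}

```text
time: 16.8
tool_pos: [501.8, -347.7, 184.1]
tcp_rot: [-3.139, -0.004, 1.853]
contact_force: [-0.6, 0.6, -0.5]
grip_width: 91.5
```

Request:
play_rows:
  commands:
    - {"offset":[0,0,0],"twist":0}
    - {"offset":[0,0,0],"twist":0}
    - {"offset":[0,0,0],"twist":0}
    - {"offset":[0,0,0],"twist":0}
    - {"offset":[0,0,0],"twist":0}
  jaw: 255

```text
time: 17.3
tool_pos: [502.2, -349.6, 187.9]
tcp_rot: [3.14, 0.002, 1.851]
contact_force: [0.5, 0.1, 4.3]
grip_width: 60.2
```

Request:
play_rows:
  commands:
    - {"offset":[0,0,0],"twist":0}
    - {"offset":[0,0,0],"twist":0}

```text
time: 17.5
tool_pos: [502.2, -349.6, 187.9]
tcp_rot: [3.14, 0.002, 1.851]
contact_force: [0.2, 1.5, 6.1]
grip_width: 59.8
```

Request:
play_rows:
  commands:
    - {"offset":[0,0,-0.04],"twist":0}
    - {"offset":[0,0,-0.045],"twist":0}
    - {"offset":[0,0,-0.045],"twist":0}
    - {"offset":[0,0,0],"twist":0}

```text
time: 17.9
tool_pos: [502.9, -350.3, 323.5]
tcp_rot: [3.135, 0.011, 1.851]
contact_force: [-0.0, -1.6, -2.0]
grip_width: 59.8
```

```bash
python3 plan.py 490 225 320 1.40; 
```

```text
t 17.9 pos [ 502.9 -350.3  323.5] rot [3.1351 0.0105 1.8514] F [-0.  -1.6 -2. ] w 59.8
[{"offset": [0.0428, 0.0113, 0.0003], "twist": 1.99}, {"offset": [0.0432, 0.0098, 0.0003], "twist": 1.99}, {"offset": [0.0435, 0.0083, 0.0003], "twist": 1.99}, {"offset": [0.0437, 0.0068, 0.0003], "twist": 1.99}, {"offset": [0.0439, 0.0053, 0.0003], "twist": 1.99}]
[{"offset": [0.0441, 0.0037, 0.0003], "twist": 1.99}, {"offset": [0.0442, 0.0022, 0.0003], "twist": 1.99}, {"offset": [0.0443, 0.0007, 0.0003], "twist": 1.99}, {"offset": [0.0443, -0.0009, 0.0003], "twist": 1.99}, {"offset": [0.0442, -0.0024, 0.0003], "twist": 1.99}]
[{"offset": [0.0441, -0.0039, 0.0003], "twist": 1.99}, {"offset": [0.0439, -0.0055, 0.0003], "twist": 1.99}, {"offset": [0.0437, -0.007, 0.0003], "twist": 1.99}]
```

Request:
play_rows:
  commands:
    - {"offset":[0.043,0.0115,0],"twist":2}
    - {"offset":[0.043,0.01,0],"twist":2}
    - {"offset":[0.0435,0.0085,0],"twist":2}
    - {"offset":[0.0435,0.007,0],"twist":2}
    - {"offset":[0.044,0.005,0],"twist":2}

```text
time: 18.4
tool_pos: [496.9, -126.4, 315.6]
tcp_rot: [-3.14, -0.001, 1.675]
contact_force: [0.6, 0.2, -2.7]
grip_width: 59.8
```

Request:
play_rows:
  commands:
    - {"offset":[0.044,0.0035,0],"twist":2}
    - {"offset":[0.044,0.002,0],"twist":2}
    - {"offset":[0.0445,0.0005,0],"twist":2}
    - {"offset":[0.0445,-0.001,0],"twist":2}
    - {"offset":[0.044,-0.0025,0],"twist":2}

```text
time: 18.9
tool_pos: [491.3, 94.8, 315.7]
tcp_rot: [-3.14, 0.0, 1.501]
contact_force: [0.6, -0.2, -2.3]
grip_width: 59.6
```

Request:
play_rows:
  commands:
    - {"offset":[0.044,-0.004,0],"twist":2}
    - {"offset":[0.044,-0.0055,0],"twist":2}
    - {"offset":[0.0435,-0.007,0],"twist":2}
    - {"offset":[0,0,0],"twist":0}
    - {"offset":[0,0,0],"twist":0}

```text
time: 19.4
tool_pos: [488.6, 226.4, 315.4]
tcp_rot: [-3.14, 0.001, 1.4]
contact_force: [0.0, 0.2, -1.8]
grip_width: 59.8
```

```bash
python3 plan.py 490 227 241 1.40; 
```

```text
t 19.4 pos [488.6 226.4 315.4] rot [-3.1397e+00  1.4000e-03  1.4004e+00] F [ 0.   0.2 -1.8] w 59.8
[{"offset": [0.0004, 0.0007, 0.0372], "twist": 0.01}, {"offset": [0.0004, 0.0007, 0.0372], "twist": 0.01}]
```

Request:
play_rows:
  commands:
    - {"offset":[0,0,0.03],"twist":0}
    - {"offset":[0,0,0.03],"twist":0}
    - {"offset":[0,0,0.011],"twist":0}
    - {"offset":[0,0,0],"twist":0}
    - {"offset":[0,0,0],"twist":0}

```text
time: 19.9
tool_pos: [489.8, 225.1, 246.4]
tcp_rot: [3.141, -0.0, 1.397]
contact_force: [1.2, -0.8, -1.8]
grip_width: 59.5
```

Request:
play_rows:
  commands:
    - {"offset":[0,0,0],"twist":0}
    - {"offset":[0,0,0],"twist":0}

```text
time: 20.1
tool_pos: [489.6, 225.6, 246.9]
tcp_rot: [3.139, -0.001, 1.397]
contact_force: [-0.8, -0.1, -2.6]
grip_width: 59.5
```

```bash
python3 plan.py 515 229.5 241 1.40; python3 - <<'E'
from h import *
cap('scene','s5',(270,230,510,430),3); cap('wrist','w7')
E
```

```text
t 20.1 pos [489.6 225.6 246.9] rot [ 3.1395e+00 -1.0000e-03  1.3975e+00] F [-0.8 -0.1 -2.6] w 59.5
[{"offset": [0.0082, 0.0243, 0.0059], "twist": -0.15}]
```

View pics/s5.png

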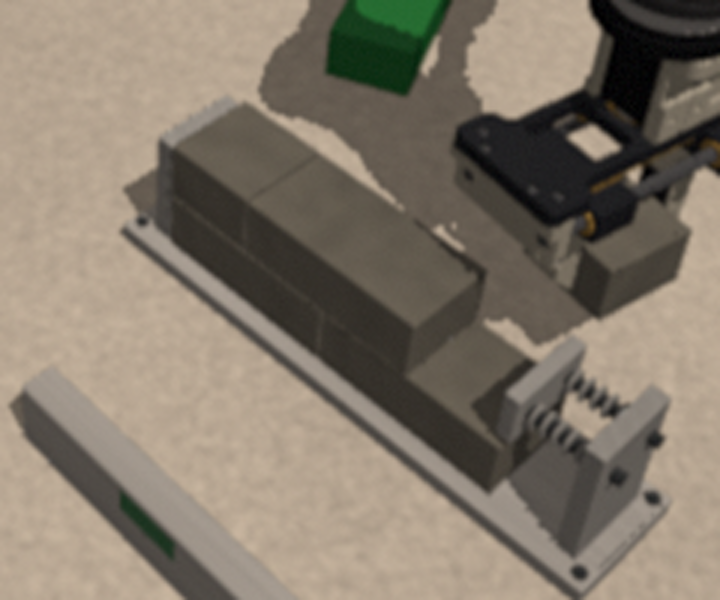

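View pics/w7.png

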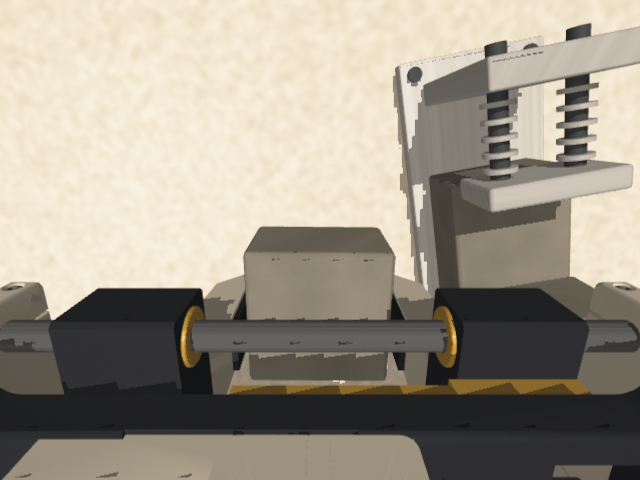

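```bash
python3 - <<'E'
from h import *
P=params('wrist'); st()
x,y,a=596.0,142.4,1.580
obj=[[114,28,89],[114,-28,89],[124,28,89],[124,-28,89],[114,28,57],[114,-28,57],[120,30,52]]
print(proj(P,[[x+np.cos(a)*p[0]-np.sin(a)*p[1],y+np.sin(a)*p[0]+np.cos(a)*p[1],p[2]] for p in obj]).round(1))
o=status.get_obs(); T=Ro.from_euler('xyz',o['tcp_rot']).as_matrix()
for d in (0,1.1): print(proj(P,[o['tool_pos']+T@np.array(q) for q in ([30+d,-30,187.9-40],[30+d,30,187.9-40],[30+d,-30,187.9],[30+d,30,187.9])]).round(1))
im=cv2.imread('pics/w7_full.png'); cv2.imwrite('pics/c7.png',cv2.resize(im[140:300,400:640],None,fx=3,fy=3,interpolation=cv2.INTER_CUBIC))
cv2.imwrite('pics/c8.png',cv2.resize(im[210:290,230:410],None,fx=4,fy=4,interpolation=cv2.INTER_CUBIC))
E
```

```text
t 20.2 pos [489.4 225.7 246.5] rot [ 3.1402e+00 -6.0000e-04  1.3977e+00] F [-0.1 -0.3 -3. ] w 59.7
[[493.6 216.3]
 [636.2 191.2]
 [492.6 192.2]
 [638.1 166. ]
 [462.4 200.9]
 [578.7 180. ]
 [453.7 188. ]]
[[241.3 255.8]
 [395.5 255.6]
 [258.3 228. ]
 [378.6 227.9]]
[[241.1 253.1]
 [395.7 253. ]
 [258.1 225.9]
 [378.7 225.7]]
```

View pics/c7.png

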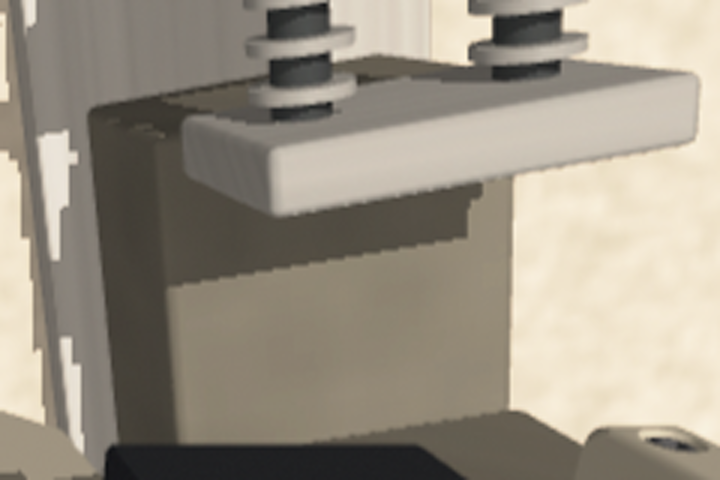

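View pics/c8.png

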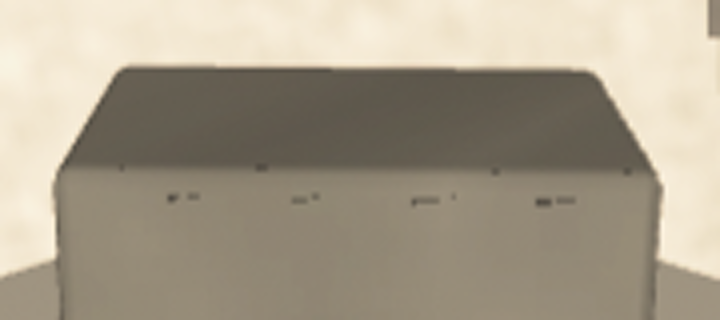

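Request:
play_rows:
  commands:
    - {"offset":[0.004,0.01,0.003],"twist":0}
    - {"offset":[0.0035,0.01,0.0025],"twist":0}
    - {"offset":[0,0,0],"twist":0}
    - {"offset":[0,0,0],"twist":0}

```text
time: 20.6
tool_pos: [510.5, 229.6, 239.7]
tcp_rot: [-3.141, 0.0, 1.397]
contact_force: [-0.5, 0.1, -2.3]
grip_width: 59.7
```

```bash
python3 plan.py 538.9 229.5 241 1.40 3 
```

```text
t 20.6 pos [510.5 229.6 239.7] rot [-3.1410e+00  4.0000e-04  1.3975e+00] F [-0.5  0.1 -2.3] w 59.7
[{"offset": [0.0016, 0.0093, -0.0004], "twist": -0.05}, {"offset": [0.0016, 0.0093, -0.0004], "twist": -0.05}, {"offset": [0.0016, 0.0093, -0.0004], "twist": -0.05}]
```

Request:
play_rows:
  commands:
    - {"offset":[0.0005,0.003,-0.002],"twist":0}
    - {"offset":[0.0016,0.008,0],"twist":0}
    - {"offset":[0.0016,0.008,0],"twist":0}
    - {"offset":[0.001,0.005,0],"twist":0}
    - {"offset":[0,0,0],"twist":0}

```text
time: 21.1
tool_pos: [535.5, 230.0, 242.1]
tcp_rot: [3.141, -0.0, 1.397]
contact_force: [-0.7, 0.8, -2.8]
grip_width: 59.4
```

Request:
play_rows:
  commands:
    - {"offset":[0,0,0],"twist":0}

```text
time: 21.2
tool_pos: [534.7, 230.0, 241.9]
tcp_rot: [-3.141, 0.0, 1.397]
contact_force: [-0.6, -0.5, -2.6]
grip_width: 59.9
```

```bash
python3 plan.py 538.9 229.5 241 1.40 1; python3 - <<'E'
from h import *
cap('scene','s6',(350,290,510,430),4); cap('wrist','w8'); cap('top','t6',(105,170,305,290),4)
E
```

```text
t 21.2 pos [534.7 230.  241.9] rot [-3.1411e+00  3.0000e-04  1.3974e+00] F [-0.6 -0.5 -2.6] w 59.9
[{"offset": [0.0003, 0.0043, 0.0009], "twist": -0.15}]
```

View pics/s6.png

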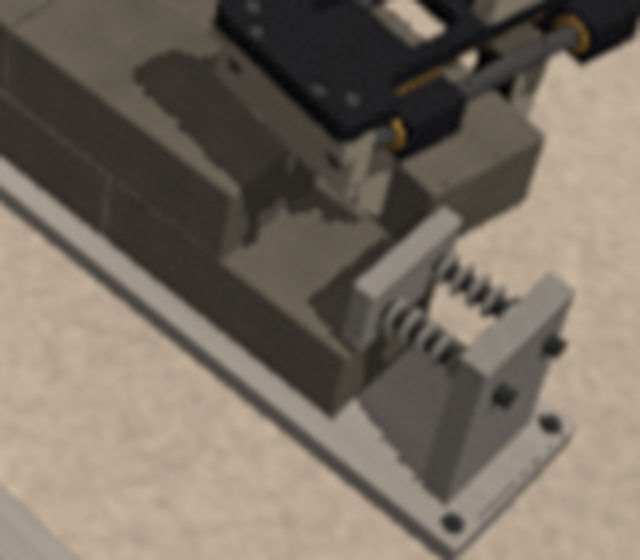

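View pics/w8.png

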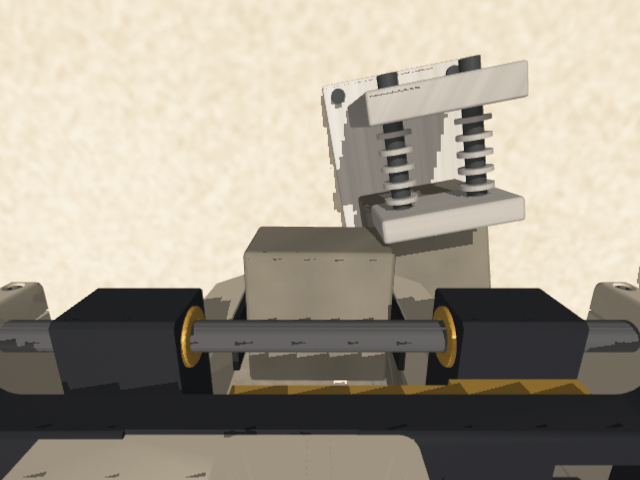

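Request:
play_rows:
  commands:
    - {"offset":[0.0003,0.0025,0.0003],"twist":0}
    - {"offset":[0,0.0018,0.0003],"twist":0}
    - {"offset":[0,0,0],"twist":0}
    - {"offset":[0,0,0],"twist":0}

```text
time: 21.75
tool_pos: [539.0, 229.6, 241.5]
tcp_rot: [-3.141, 0.0, 1.398]
contact_force: [0.1, -0.5, -2.2]
grip_width: 60.1
```

Request:
play_rows:
  commands:
    - {"offset":[0.003,-0.0005,0],"twist":0}
    - {"offset":[0.003,-0.0005,0],"twist":0}
    - {"offset":[0,0,0],"twist":0}
    - {"offset":[0,0,0],"twist":0}

```text
time: 22.15
tool_pos: [539.1, 234.6, 241.5]
tcp_rot: [-3.141, 0.003, 1.397]
contact_force: [0.6, -8.2, -1.5]
grip_width: 60.1
```

```bash
python3 - <<'E'
from h import *
st(); cap('scene','s7',(350,290,510,430),4); cap('wrist','w9',(220,40,540,280),2.4)
E
```

```text
t 22.15 pos [539.1 234.6 241.5] rot [-3.1413e+00  2.9000e-03  1.3973e+00] F [ 0.6 -8.2 -1.5] w 60.1
```

View pics/w9.png

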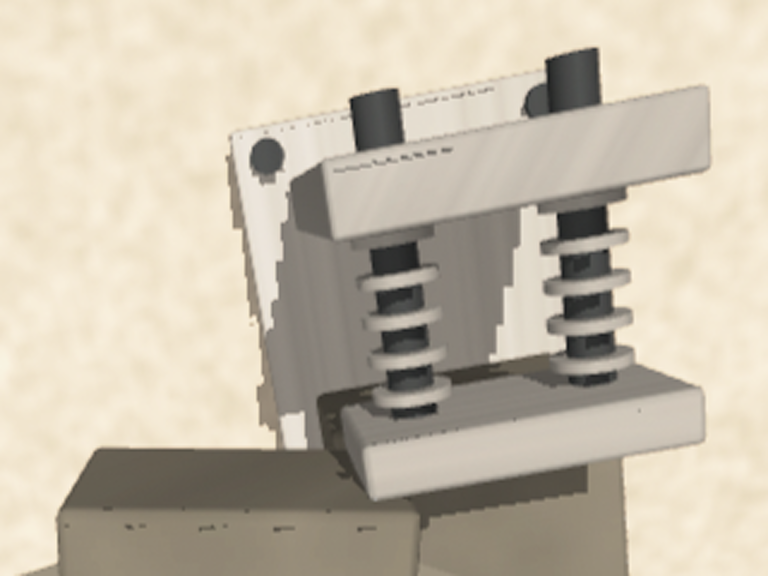

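Request:
play_rows:
  commands:
    - {"offset":[0.0025,-0.0004,0],"twist":0}
    - {"offset":[0.002,-0.0003,0],"twist":0}
    - {"offset":[0,0,0],"twist":0}
    - {"offset":[0,0,0],"twist":0}

```text
time: 22.65
tool_pos: [539.1, 238.6, 241.5]
tcp_rot: [-3.141, 0.004, 1.397]
contact_force: [-1.6, -11.5, -0.0]
grip_width: 59.6
```

```bash
python3 - <<'E'
from h import *
st(); cap('wrist','w10',(220,40,540,280),2.4); cap('scene','s8',(350,290,510,430),4)
E
```

```text
t 22.65 pos [539.1 238.6 241.5] rot [-3.141   0.0041  1.3972] F [ -1.6 -11.5  -0. ] w 59.6
```

View pics/w10.png

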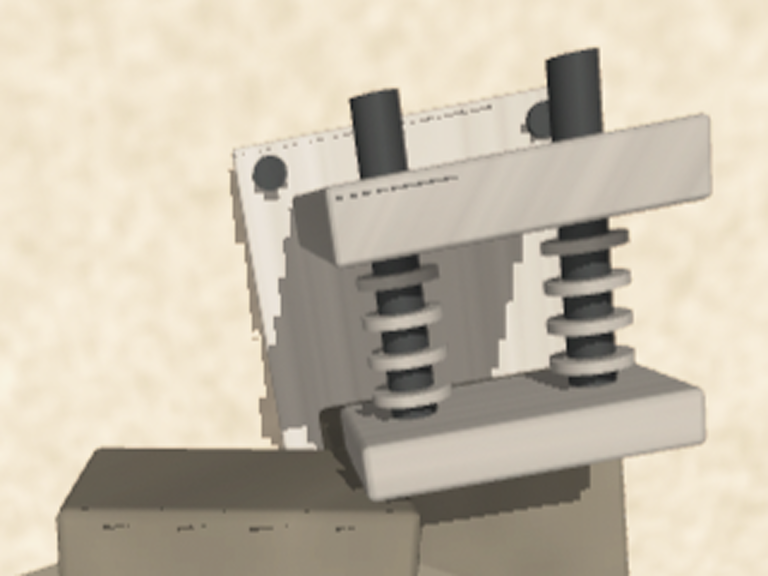

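View pics/s8.png

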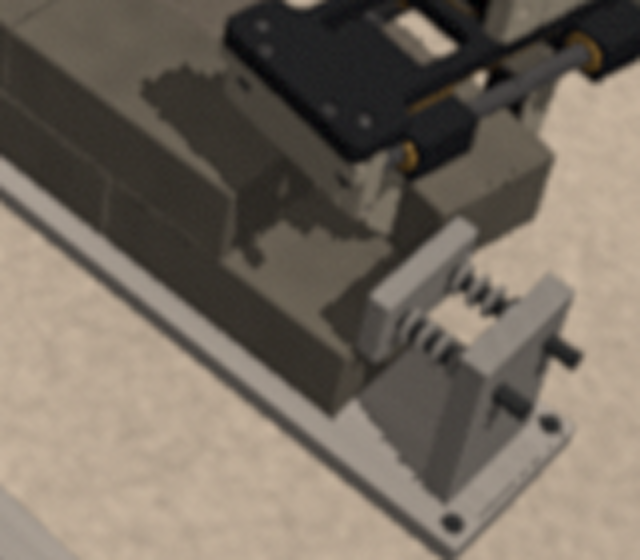

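```bash
python3 - <<'E'
from h import *
o=status.get_obs(); x,y,a=539.1,238.6,1.3972
for X,Y,A in [(541.5,238.6,1.42),(543.7,238.2,1.449),(546.7,236.8,1.4927),(550.7,235.8,1.5364),(554.8,235.0,1.580)]:
    dx,dy=X-x,Y-y; c,s=np.cos(a),np.sin(a)
    print([round((c*dx+s*dy)/1000,4),round((s*dx-c*dy)/1000,4),0],round(-np.degrees(A-a),2)); x,y,a=X,Y,A
E
```

```text
[np.float64(0.0004), np.float64(0.0024), 0] -1.31
[np.float64(-0.0001), np.float64(0.0022), 0] -1.66
[np.float64(-0.001), np.float64(0.0031), 0] -2.5
[np.float64(-0.0007), np.float64(0.0041), 0] -2.5
[np.float64(-0.0007), np.float64(0.0041), 0] -2.5
```

Request:
play_rows:
  commands:
    - {"offset":[0.0004,0.0024,0],"twist":-1.3}
    - {"offset":[-0.0001,0.0022,0],"twist":-1.7}
    - {"offset":[0,0,0],"twist":0}
    - {"offset":[0,0,0],"twist":0}

```text
time: 23.15
tool_pos: [542.4, 237.9, 240.7]
tcp_rot: [-3.136, 0.006, 1.45]
contact_force: [-6.3, -11.4, 0.4]
grip_width: 59.8
```

Request:
play_rows:
  commands:
    - {"offset":[-0.001,0.0034,-0.0004],"twist":-2.5}
    - {"offset":[0,0,0],"twist":0}
    - {"offset":[0,0,0],"twist":0}

```text
time: 23.45
tool_pos: [545.4, 236.5, 240.6]
tcp_rot: [-3.134, 0.006, 1.494]
contact_force: [-6.5, -11.0, -1.7]
grip_width: 60.0
```

```bash
python3 - <<'E'
from h import *
st(); cap('wrist','w11',(220,40,540,280),2.4); cap('scene','s9',(350,290,510,430),4)
E
```

```text
t 23.45 pos [545.4 236.5 240.6] rot [-3.1344  0.0061  1.4936] F [ -6.5 -11.   -1.7] w 60.0
```

View pics/w11.png

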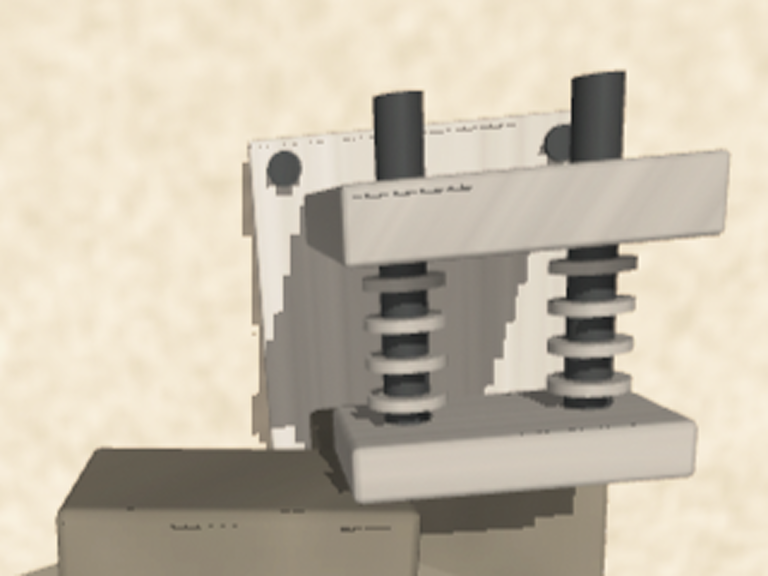

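View pics/s9.png

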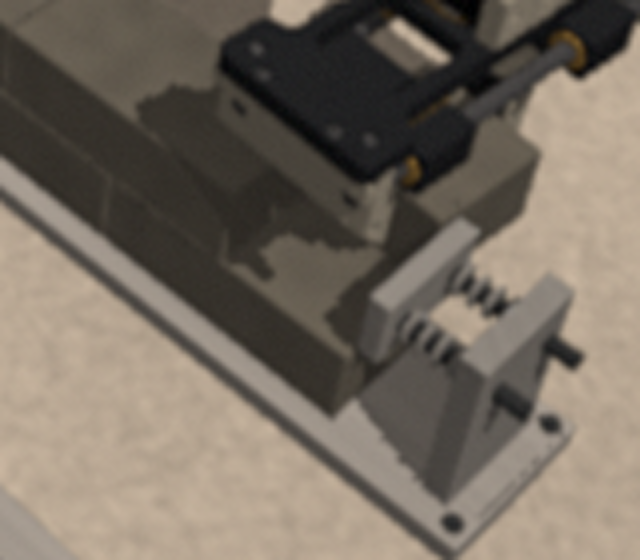

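Request:
play_rows:
  commands:
    - {"offset":[-0.0005,0.0042,-0.0004],"twist":-2.5}
    - {"offset":[-0.0004,0.0042,0],"twist":-2.5}
    - {"offset":[0,0.003,0],"twist":0}
    - {"offset":[0,0,0],"twist":0}

```text
time: 23.95
tool_pos: [557.5, 235.0, 241.0]
tcp_rot: [-3.136, 0.005, 1.581]
contact_force: [-3.5, -12.1, -2.6]
grip_width: 59.8
```

Request:
play_rows:
  commands:
    - {"offset":[0,0.006,0],"twist":0}
    - {"offset":[0,0.006,0],"twist":0}
    - {"offset":[0,0.005,0],"twist":0}
    - {"offset":[0,0,0],"twist":0}

```text
time: 24.35
tool_pos: [574.8, 235.1, 241.0]
tcp_rot: [-3.136, 0.006, 1.581]
contact_force: [-1.9, -11.6, -4.0]
grip_width: 60.3
```

Request:
play_rows:
  commands:
    - {"offset":[-0.0003,0.007,0],"twist":0}
    - {"offset":[-0.0002,0.007,0],"twist":0}
    - {"offset":[0,0.005,0],"twist":0}
    - {"offset":[0,0,0],"twist":0}
    - {"offset":[0,0,0],"twist":0}

```text
time: 24.85
tool_pos: [593.8, 234.8, 241.1]
tcp_rot: [-3.137, 0.006, 1.581]
contact_force: [-1.4, -12.4, -3.8]
grip_width: 59.8
```

```bash
python3 - <<'E'
from h import *
st(); cap('scene','s10',(330,270,510,430),4); cap('wrist','w12',(220,40,540,280),2.4)
E
```

```text
t 24.85 pos [593.8 234.8 241.1] rot [-3.1372  0.0056  1.5815] F [ -1.4 -12.4  -3.8] w 59.8
```

View pics/s10.png

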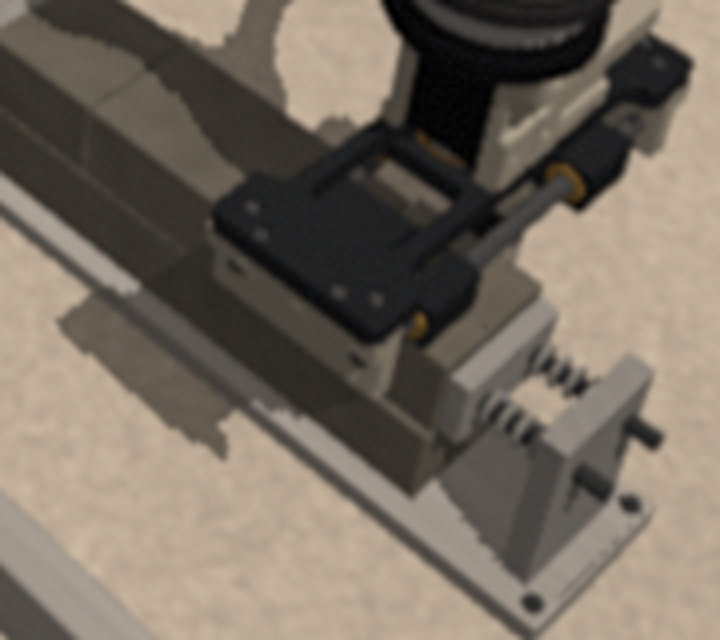

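View pics/w12.png

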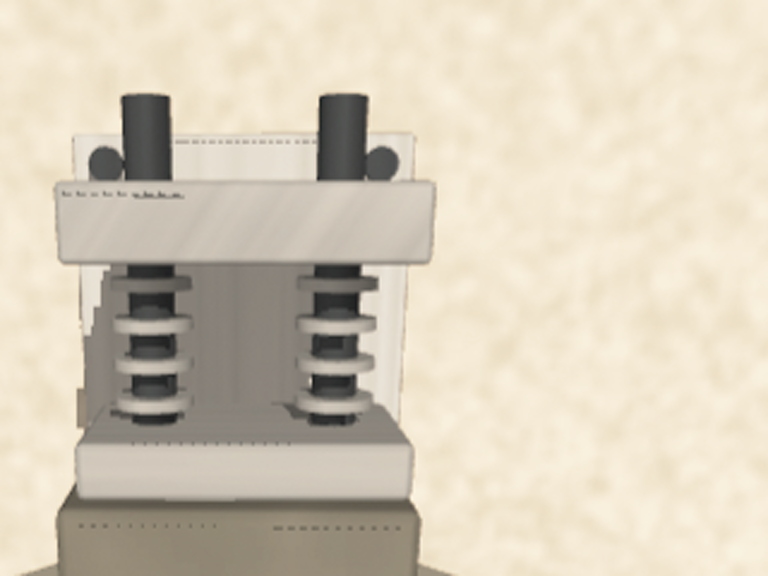

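Request:
play_rows:
  commands:
    - {"offset":[-0.001,0.0012,0],"twist":0}
    - {"offset":[-0.001,0,0.0003],"twist":0}
    - {"offset":[0,0,0],"twist":0}
    - {"offset":[0,0,0],"twist":0}

```text
time: 25.35
tool_pos: [594.5, 233.5, 240.9]
tcp_rot: [-3.136, 0.005, 1.582]
contact_force: [-4.6, -9.8, -1.8]
grip_width: 60.1
```

Request:
play_rows:
  commands:
    - {"offset":[-0.0007,0,0],"twist":0}
    - {"offset":[0,0,0],"twist":0}

```text
time: 25.55
tool_pos: [594.4, 233.3, 241.0]
tcp_rot: [-3.136, 0.003, 1.582]
contact_force: [-3.9, -6.0, -1.7]
grip_width: 59.9
```

Request:
play_rows:
  commands:
    - {"offset":[-0.0003,0,0.0006],"twist":0}
    - {"offset":[0,0,0.0004],"twist":0}
    - {"offset":[0,0,0],"twist":0}

```text
time: 25.85
tool_pos: [594.5, 233.2, 240.7]
tcp_rot: [-3.137, 0.003, 1.582]
contact_force: [-5.5, -6.4, 0.7]
grip_width: 59.7
```

```bash
python3 - <<'E'
from h import *
st(); cap('wrist','w13',(220,40,540,280),2.4)
E
```

```text
t 25.85 pos [594.5 233.2 240.7] rot [-3.1371e+00  3.1000e-03  1.5821e+00] F [-5.5 -6.4  0.7] w 59.7
```

View pics/w13.png

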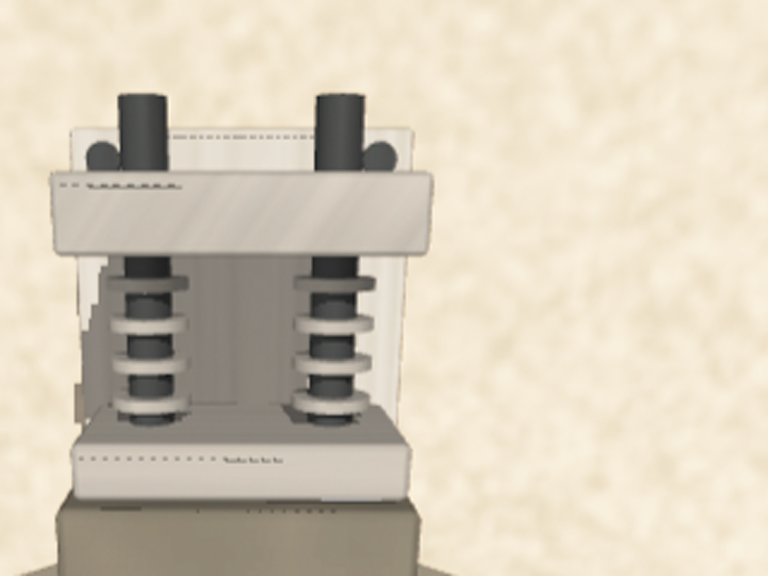

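Request:
play_rows:
  commands:
    - {"offset":[0,0.0003,0.0008],"twist":0}
    - {"offset":[0,0,0.0006],"twist":0}
    - {"offset":[0,0,0],"twist":0}

```text
time: 26.2
tool_pos: [594.8, 233.2, 240.0]
tcp_rot: [-3.138, 0.003, 1.582]
contact_force: [-6.4, -7.5, 5.1]
grip_width: 60.3
```

Request:
play_rows:
  commands:
    - {"offset":[0,0,0.0008],"twist":0}
    - {"offset":[0,0,0],"twist":0}

```text
time: 26.4
tool_pos: [594.8, 233.2, 240.0]
tcp_rot: [-3.138, 0.003, 1.582]
contact_force: [-8.6, -7.1, 10.6]
grip_width: 59.8
```

Request:
play_rows:
  commands:
    - {"offset":[0,-0.0008,-0.0006],"twist":0}
    - {"offset":[0,0,0],"twist":0}

```text
time: 26.6
tool_pos: [594.5, 233.1, 240.0]
tcp_rot: [-3.14, 0.003, 1.582]
contact_force: [-3.9, -6.4, 4.1]
grip_width: 60.0
```

Request:
play_rows:
  commands:
    - {"offset":[0,0,0],"twist":0}
    - {"offset":[0,0,0],"twist":0}
    - {"offset":[0,0,0],"twist":0}
    - {"offset":[0,0,0],"twist":0}
  jaw: 0

```text
time: 27.0
tool_pos: [595.1, 234.2, 239.5]
tcp_rot: [3.141, -0.0, 1.581]
contact_force: [-0.1, -0.0, 0.7]
grip_width: 87.2
```

Request:
play_rows:
  commands:
    - {"offset":[0,0,-0.02],"twist":0}
    - {"offset":[0,0,-0.04],"twist":0}
    - {"offset":[0,0,-0.04],"twist":0}
    - {"offset":[0,0,0],"twist":0}

```text
time: 27.4
tool_pos: [596.1, 234.4, 346.0]
tcp_rot: [3.13, -0.003, 1.581]
contact_force: [0.3, -0.3, 0.5]
grip_width: 91.8
```

Request:
play_rows:
  commands:
    - {"offset":[-0.045,0,0],"twist":0}
    - {"offset":[-0.045,0,0],"twist":0}
    - {"offset":[-0.045,0,0],"twist":0}
    - {"offset":[0,0,0],"twist":0}
    - {"offset":[0,0,0],"twist":0}

```text
time: 27.9
tool_pos: [596.4, 98.1, 339.1]
tcp_rot: [-3.141, -0.0, 1.579]
contact_force: [-0.2, 0.9, -0.0]
grip_width: 91.8
```

```bash
python3 - <<'E'
from h import *
st(); cap('scene','s11',(270,230,510,430),3); cap('wrist','w14')
E
```

```text
t 27.9 pos [596.4  98.1 339.1] rot [-3.1412e+00 -4.0000e-04  1.5785e+00] F [-0.2  0.9 -0. ] w 91.8
```

View pics/s11.png

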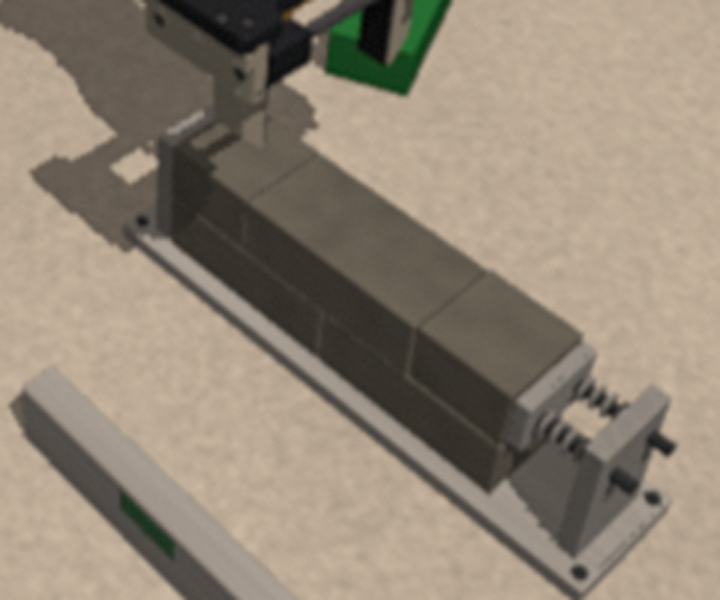

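View pics/w14.png

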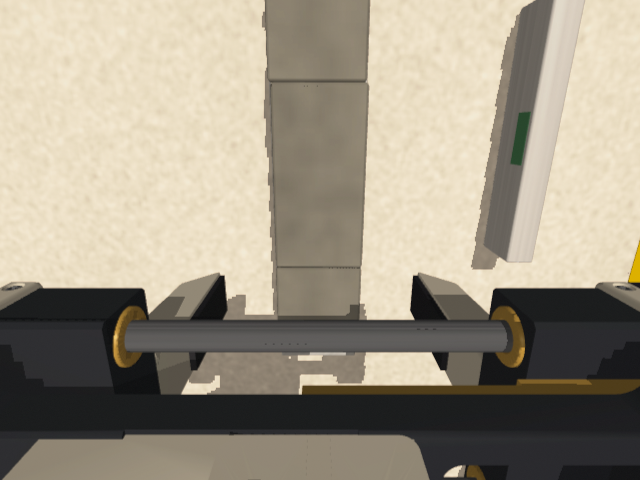

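The row looks complete: plate pressed back, tops flush. I'll clear the arm and check everything numerically.

Request:
play_rows:
  commands:
    - {"offset":[-0.045,0,-0.01],"twist":0}
    - {"offset":[-0.045,0,-0.01],"twist":0}
    - {"offset":[-0.045,0,0],"twist":0}
    - {"offset":[-0.045,0,0],"twist":0}
    - {"offset":[-0.045,0,0],"twist":0}

```text
time: 28.5
tool_pos: [599.0, -125.9, 359.5]
tcp_rot: [3.141, -0.0, 1.584]
contact_force: [0.3, -0.1, -0.7]
grip_width: 91.9
```

```bash
python3 - <<'E'
from h import *
st(); cap('top','t9',(105,180,305,280),4); cap('top','t10'); cap('scene','s12',(300,250,510,430),3.8)
im=cv2.imread('pics/w14_full.png'); cv2.imwrite('pics/c14.png',cv2.resize(im[0:290,250:390],None,fx=4,fy=2,interpolation=cv2.INTER_CUBIC))
E
```

```text
t 28.5 pos [ 599.  -125.9  359.5] rot [ 3.1411e+00 -1.0000e-04  1.5836e+00] F [ 0.3 -0.1 -0.7] w 91.9
```

View pics/t9.png

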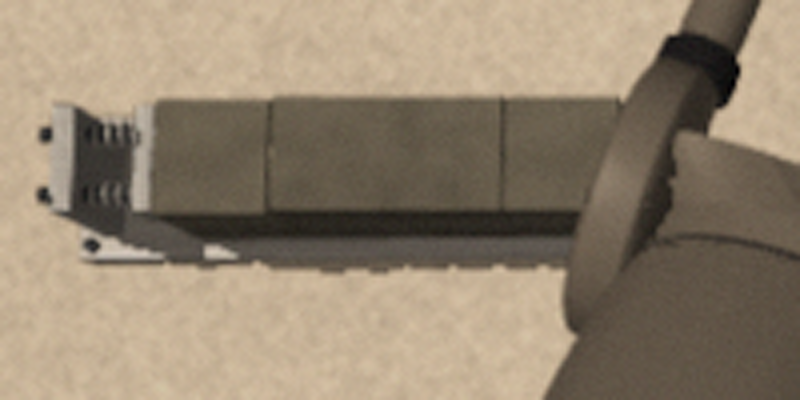

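View pics/s12.png

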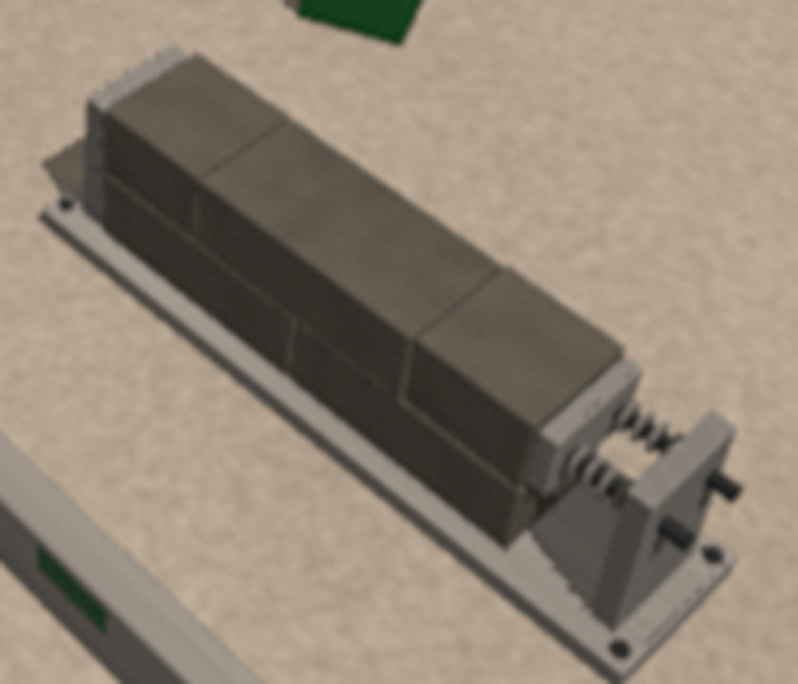

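View pics/c14.png

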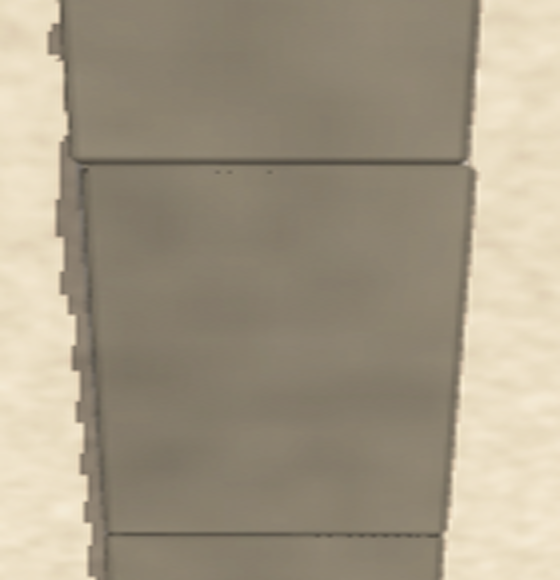

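View pics/t10.png

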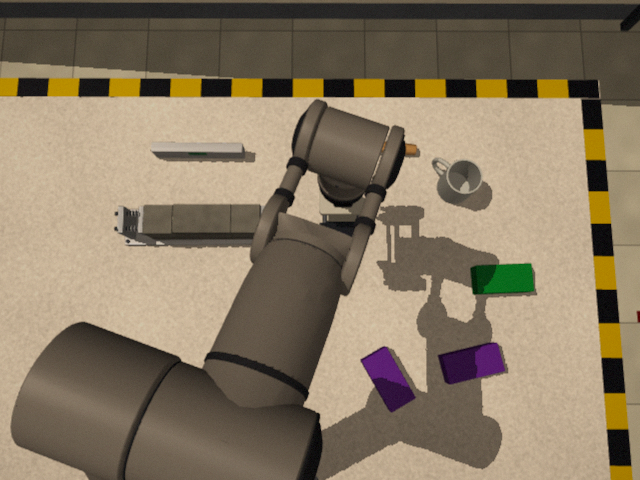

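```bash
python3 - <<'E'
from h import *
P=params('scene'); im=cv2.imread('pics/s12_full.png')
x,y,a=596.3,142.8,1.580
W=lambda p:[x+np.cos(a)*p[0]-np.sin(a)*p[1],y+np.sin(a)*p[0]+np.cos(a)*p[1],p[2]]
S=4;ox,oy=320,250
b=cv2.resize(im[oy:oy+150,ox:ox+170],None,fx=S,fy=S,interpolation=cv2.INTER_CUBIC); cv2.imwrite('pics/c15.png',b)
for z in (52,92):
  for u in (-120,-60,60,120):
    for w in (-30,30):
      q=proj(P,[W([u,w,z])])[0]; print(u,w,z,q.round(1),((q+.5-[ox,oy])*S).round(0))
      cv2.circle(b,tuple(int(v) for v in ((q+.5-[ox,oy])*S)),3,(0,0,255),-1)
cv2.imwrite('pics/c16.png',b)
E
```

```text
-120 -30 52 [325.4 294.4] [ 23. 179.]
-120 30 52 [349.4 278.9] [120. 118.]
-60 -30 52 [349.5 313. ] [120. 254.]
-60 30 52 [373.7 296.4] [217. 188.]
60 -30 52 [403.9 355.1] [338. 422.]
60 30 52 [427.9 335.5] [434. 344.]
120 -30 52 [434.7 378.9] [461. 517.]
120 30 52 [458.5 357.5] [556. 432.]
-120 -30 92 [325.9 277.6] [ 26. 113.]
-120 30 92 [350.6 262.4] [124.  51.]
-60 -30 92 [350.8 296.2] [125. 187.]
-60 30 92 [375.5 279.7] [224. 121.]
60 -30 92 [407.  338.1] [350. 354.]
60 30 92 [431.6 318.6] [448. 276.]
120 -30 92 [438.9 361.9] [478. 449.]
120 30 92 [463.3 340.5] [575. 364.]
```

View pics/c16.png

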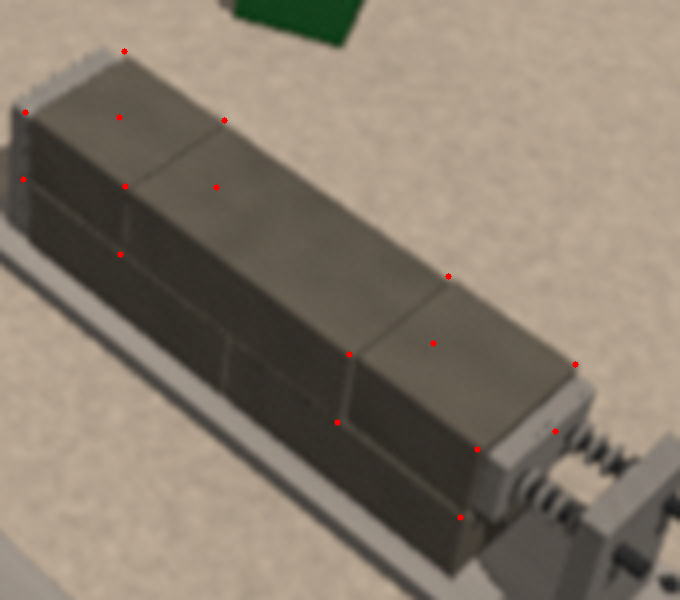

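```bash
python3 - <<'E'
from h import *
st(); print(ticket.close_job())
E
```

```text
t 28.65 pos [ 598.9 -127.1  359. ] rot [-3.1414e+00 -1.0000e-04  1.5787e+00] F [ 0.6  0.9 -0.3] w 92.2
the job is handed in; nothing more can be done
None
```

The second course is finished and the job is handed in at about 28.7 s of the 72 s allowed. No verdict came back.

**What I did:**
- I laid one half block against the fixed stop, then pushed the grey full block up against it.
- The moves could only turn the tool about its vertical axis, so I could not tilt the last half block. I brought it in from the robot's side instead, turned about 10° in plan.
- Its leading corner pressed the plate back about 7–8 mm, and I straightened the block as it slid home. I pressed it down until it met the course below (10.6 N upward on the tool) and released it.

**What the last checks showed:**
- **Course:** In the scene picture all the corners match the ideal layout, apart from a uniform shift of about 2 px, which is within the calibration. The tops look flush and the joints closed.
- **Plate:** From the spring force, I estimate it is pressed in about 6.5 mm. I did not measure this directly.
- **Last half block:** It stands about 1.4 mm towards the robot relative to the full block. That is inside the 4 mm tolerance, but it is the largest deviation I saw.
- **Disagreements:** The wrist and top cameras differed by about 1.5 mm on the jig's position along the wall, so I set those positions by contact force instead. The last block met the full block about 1.7 mm later than I had predicted. One wrist view hinted it might sit 1–2 mm high, which neither the press-down height nor the scene picture supported.
- **Other objects:** The level and mug look unmoved. The mallet was mostly hidden behind the arm in the last top view, though no contact showed in the force readings I took.

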